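Weigh out a batch of sample tubes on the trip balance

TASK

Pick up the steel scoop by its handle and pour sample tubes from it into the bowl of the balance until their weight lifts the brass weight and brings the bowl right down onto its stop; a few tubes too many do no harm, and what is not needed may stay in the scoop. Spill none, do not touch the brass weight, then set the scoop down upright on the open bench, and leave the rack, the bottle and the yellow box where they stand.

Things in the scene. Friction and masses are not known exactly. Their poses are not given: they have to be found in the camera images.
- scoop_grip (a point): Grip point of the loose steel scoop: on the centre line of its black handle, 65 mm above the bench. Axes are the scoop's: x from handle to pouring lip, y across, z up. The handle is a flat-sided bar 24 mm wide (along y), 16 mm thick, running 42 mm forward and 38 mm back from this point; going back (-x) it rises at 30 degrees.
- scoop_lip (a point): Middle of the scoop's pouring lip, the front edge of its floor, 28 mm above the bench when it stands; axes as scoop_grip. It lies 194 mm ahead (+x) of and 37 mm below scoop_grip in the scoop's frame.
- bowl_floor (a point): Centre of the inner floor of the balance's round steel bowl: flat floor 112 mm across, walls flaring to a rim 192 mm across, 48 mm above this point. Stays level as it sinks. At the start this point is 110 mm above the bench (rim 158 mm), at the bottom stop 20 mm lower. Axes as balance.
- beam (a joint): Angle of the balance's beam (rad): 0 = the brass weight's side down on its stop and the bowl up (as it starts); 0.16 = the bowl down on its stop. It moves freely and tips over once the bowl holds more than the 50 g of the weight, which takes four or five tubes.
- plate_top (a point): Centre of the upper face of the balance's flat plate (150 mm across) that carries the brass weight.
- weight: Loose 50 g brass weight, 21 mm across, 29 mm high with its knob, standing upright on the plate; origin at the centre of its underside, z up.
- tube1_mid (a point): Middle of an empty stoppered sample tube, clear with a paper label and orange stopper: 106 mm long along its y axis, 13 mm thick, stopper 16 mm, 11 to 15 g. Six lie loose across the scoop in a row and roll off forwards when the scoop is tipped.
- tube2_mid (a point): Middle of an empty stoppered sample tube, clear with a paper label and orange stopper: 106 mm long along its y axis, 13 mm thick, stopper 16 mm, 11 to 15 g. Another of the six, alike.
- tube3_mid (a point): Middle of an empty stoppered sample tube, clear with a paper label and orange stopper: 106 mm long along its y axis, 13 mm thick, stopper 16 mm, 11 to 15 g. Another of the six, alike.
- tube4_mid (a point): Middle of an empty stoppered sample tube, clear with a paper label and orange stopper: 106 mm long along its y axis, 13 mm thick, stopper 16 mm, 11 to 15 g. Another of the six, alike.
- tube5_mid (a point): Middle of an empty stoppered sample tube, clear with a paper label and orange stopper: 106 mm long along its y axis, 13 mm thick, stopper 16 mm, 11 to 15 g. Another of the six, alike.
- tube6_mid (a point): Middle of an empty stoppered sample tube, clear with a paper label and orange stopper: 106 mm long along its y axis, 13 mm thick, stopper 16 mm, 11 to 15 g. Another of the six, alike.
- balance: The balance's fixed grey base, 300 mm long (y), 125 mm wide (x); origin on the bench under its middle. The bowl is 125 mm along -y, the brass weight's plate 125 mm along +y; between them stands an index post 148 mm high. -x looks towards the robot. The bowl is free to pour into from the other sides and above.
- scoop: The whole scoop, 180 g empty; origin under the middle of its body, 124 mm ahead of and 65 mm below scoop_grip. Body 140 mm long, 130 mm wide, walls 50 mm high falling to 39 mm at the lip; open in front and above. Flat 3 mm floor, its last 36 mm sloping up 25 mm (35 degrees) to the lip: the tubes stay in until the nose is tipped down about 40 degrees.
- tube_rack: Bystander: white rack with stoppered tubes, 75 x 155 mm, 109 mm high, origin under its middle.
- reagent: Bystander: amber bottle with a white cap, 60 mm across, 125 mm high, origin under its middle.
- sharps_box: Bystander: yellow sharps box, 150 x 170 mm, 250 mm high, origin under its middle.
Mind the look-alikes: they are no part of the job. What is shaped like the part that bears tube4_mid but green or red is not meant. Leave any black look-alike of the part that bears tube1_mid alone.

How it is judged:
By the outcome, as a careful person would: the job done as asked, in the order asked, and still so for the second after the job is handed in, with the robot touching nothing.
It also fails if it takes over 61 s, if anything falls off the work surface, if the arm or the gripper's body presses on something with over 40 N, if the wrist force passes 120 N, or if a joint passes its speed limit or range.

ROBOT

A 7-joint arm with a two-finger parallel gripper is mounted at the origin on the work surface. World frame = base frame: x ahead of the robot, y to its left, z up, the work surface at z = 0. Lengths are in m, angles in rad, forces in N, time in s.
With the tool pointing down it reaches from about 0.4 to 0.85 m from the base axis. Payload 4.5 kg.
Tool frame: the origin (TCP) lies midway between the tips of the shut fingers; the grasp point (between the pads) lies 19 mm behind it; z points along the fingers, y is the direction in which the jaws open and shut (so a half turn about z gives the same grasp; the last joint's range is limited). The gripper opens to 88 mm and grips with 3 to 60 N. Pads are 18 mm wide; open, the fingers measure 123 mm over their backs; the gripper's body (75 mm by 187 mm) begins 45 mm behind the grasp point.
Start: joints at [1.271, 0.689, -0.195, 1.565, 0.157, 0.902, -0.215], TCP at [0.205, -0.591, 0.199] pointing down, gripper open.
Joint ranges: [-3.01, 3.01], [-0.46, 2.08], [-1.47, 1.51], [0.13, 2.56], [-1, 4.14], [0.04, 2.09], [-2.66, 2.66]. Speed limits (rad/s): [2.57, 2.57, 3.14, 3.14, 3.14, 3.14, 3.14].

INTERFACE

Orientations are given as a unit quaternion [x, y, z, w].
In Python, from plant import r gives the robot as it stands. The module is installed in compiled form; this text tells all that it offers.
- The arm moves only by the tool carry_out, never from a script. Its argument "commands" is a list of rows, each a list of 6 numbers: the shift along the tool's x, y, z in m, then the turn, a rotation vector about the tool's x, y, z in degrees. In form: [[dx, dy, dz, wx, wy, wz], ...]. A call has 1 to 12 rows; each row is the pose to reach, as a shift and turn from the pose commanded when the call began, along the tool's axes at that moment; what a row does not reach only later rows make up. A row lasts 1/10 s, in which the tool goes at most 50 mm and 8.59 degrees, less where a joint would pass 70% of its speed; a pose out of reach is approached as far as the arm can. A call with a gripper value outside its range is refused whole. "fingers" is the closure in counts, from 0 (fully open) to 255 (shut), set as the call begins (left out, the last holds). The fingers move at their own pace and stop on an object; "grip_force" is the grip in N (left out, the last holds). Time passes only in rows, so rows that repeat a pose let the fingers close. It gives the time, the measured TCP pose, the force and the opening at its end, in the units of the state.
- r.get_state(): the state, without advancing time (a new reading comes with each control period).
- r.snapshot(name): name is "scene" or "top" or "wrist"; returns a dict with "img" (480x640x3 uint8, blue, green, red), "intrinsics" (3x3 intrinsics, pixels), "extrinsics" (4x4, takes a point from camera to world coordinates); the wrist camera has in their place "tool_from_camera" (4x4, takes a point from camera to tool coordinates, whose origin is the TCP and whose axes are the flange's). Camera axes: x right, y down, z forward; pixel columns grow to the right and rows downward; lengths in m; the calibration is good to about 2 mm. A picture is of the moment at which its call begins: read the wrist's pose just before it. There is no depth.
- r.finish_job(): hands the job in, once; it reports no verdict.
Trained networks look in a picture, given as the dict that the camera call returned (one of the last four; its "shot" number tells which), for a name from the list of things; names that differ only in an ending like _2 or _b are one class to them, and where a whole thing is asked for, a point or a joint stands for the part that bears it (a point fixed in the world has none). Each returns a list of dicts, best first, with "p" (0 to 1); they miss things now and then, are a little off and sometimes report something else, mostly with a low value. They report only what shows in the picture. A call takes as long as a camera call. They do not tell look-alikes from the thing itself.
- r.spot_in(picture, label): "xyz" ([x, y, z] in m, in world coordinates, good to about 4 mm: the middle of the surface that is visible of it).
- r.spot_point(picture, label): "xyz" ([x, y, z] in m, in world coordinates, good to about 4 mm: a listed point, or the origin of a listed thing).
The state is a dict: "clock": time; "q": joint angles; "qd": joint speeds; "joint_torque": joint torques, N m; "tool_pos": TCP position; "eef_rot": TCP orientation; "contact_force": force on the tool from outside, world axes, zero at the start; "moment": the same for the moment, N m; "opening": opening from 0.0 (shut) to 1.0 (fully open).
Only numpy, scipy, OpenCV 4.12 (cv2) and the standard library are available. Lean on these libraries where they do the work, as an engineer would, in place of code of your own. Each camera call takes 0.05 s, during which the arm holds its last target.

## Working session

There is one attempt and no reset: what is moved stays moved. The work goes in short steps, Python scripts to look and compute and a tool call to move; the robot and the scene stay as the last step left them, time stands still between calls to the robot, and variables do not carry over. Pictures are saved under pics/ and viewed, and the job is handed in when it is done.

Besides the shell and the picture viewer there is one more tool, called after ">>>" as name(argument=value, ...), one argument or row to a line, values as JSON. carry_out: Moves the arm, as the interface text tells. Its arguments: {"type":"object","properties":{"commands":{"type":"array","items":{"type":"array","items":{"type":"number"}}},"fingers":{"type":"number"},"grip_force":{"type":"number"}},"required":["commands"]}

```bash
mkdir -p pics; cat > h.py <<'E'
import numpy as np,cv2
from plant import r
from scipy.spatial.transform import Rotation as R
def snap(n,f):
    s=r.snapshot(n); cv2.imwrite('pics/'+f,s['img']); return s
E
python3 - <<'E'
from h import *
st=r.get_state(); print({k:np.round(v,3).tolist() for k,v in st.items()})
for c in ['scene','top']:
    s=snap(c,c+'0.png')
    print(c,np.round(s['extrinsics'],3).tolist(),np.round(s['intrinsics'],1).tolist())
    for l in ['scoop_grip','scoop_lip','scoop','bowl_floor','plate_top','balance','weight','tube1_mid','tube_rack','reagent','sharps_box']:
        print(l,[(round(d['p'],2),np.round(d['xyz'],3).tolist()) for d in r.spot_point(s,l)[:7]])
print(r.get_state()['clock'])
E
```

```text
{'clock': 0.0, 'q': [1.271, 0.69, -0.195, 1.566, 0.157, 0.902, -0.215], 'qd': [-0.002, 0.002, -0.001, 0.0, -0.0, 0.001, -0.0], 'joint_torque': [0.0, -52.757, -1.267, -15.343, -0.053, 0.006, 0.0], 'tool_pos': [0.204, -0.59, 0.198], 'eef_rot': [0.986, 0.166, -0.0, -0.001], 'contact_force': [0.386, 1.092, 0.901], 'moment': [-0.035, 0.014, 0.014], 'opening': 0.999}
scene [[-0.093, 0.718, -0.689, 1.485], [0.996, 0.073, -0.058, -0.059], [0.009, -0.692, -0.722, 1.054], [0.0, 0.0, 0.0, 1.0]] [[458.4, 0.0, 322.5], [0.0, 458.4, 233.6], [0.0, 0.0, 1.0]]
scoop_grip [(0.82, [0.45, -0.271, 0.064]), (0.57, [0.76, -0.174, 0.0])]
scoop_lip [(0.89, [0.65, -0.241, 0.027])]
scoop [(0.87, [0.576, -0.25, 0.0])]
bowl_floor [(0.79, [0.571, 0.064, 0.114])]
plate_top [(0.82, [0.64, 0.308, 0.091])]
balance [(0.62, [0.604, 0.185, -0.001]), (0.45, [0.586, -0.248, 0.01]), (0.34, [0.515, -0.572, 0.002])]
weight [(0.64, [0.645, 0.294, 0.089])]
tube1_mid [(0.49, [0.43, -0.389, 0.007]), (0.48, [0.516, -0.256, 0.012])]
tube_rack [(0.91, [0.756, -0.175, -0.0])]
reagent [(0.61, [0.385, 0.332, 0.002])]
sharps_box [(0.92, [0.517, -0.57, -0.0]), (0.31, [0.759, -0.176, -0.001])]
top [[-0.006, -0.994, 0.111, 0.47], [-1.0, 0.002, -0.031, -0.105], [0.031, -0.111, -0.993, 1.077], [0.0, 0.0, 0.0, 1.0]] [[445.4, 0.0, 319.9], [0.0, 445.4, 239.4], [0.0, 0.0, 1.0]]
scoop_grip [(0.97, [0.451, -0.267, 0.064])]
scoop_lip [(0.86, [0.639, -0.239, 0.028])]
scoop [(0.81, [0.572, -0.25, -0.002])]
bowl_floor [(0.62, [0.567, 0.068, 0.11])]
plate_top []
balance [(0.84, [0.603, 0.187, -0.004]), (0.33, [0.638, 0.309, 0.09])]
weight [(0.48, [0.643, 0.294, 0.092])]
tube1_mid [(0.8, [0.514, -0.257, 0.01]), (0.43, [0.532, -0.264, 0.01])]
tube_rack [(0.6, [0.756, -0.176, 0.001])]
reagent [(0.69, [0.636, 0.304, 0.094]), (0.56, [0.383, 0.333, 0.0])]
sharps_box [(0.65, [0.517, -0.568, -0.0]), (0.3, [0.607, 0.191, -0.003])]
1.2
```

View pics/scene0.png

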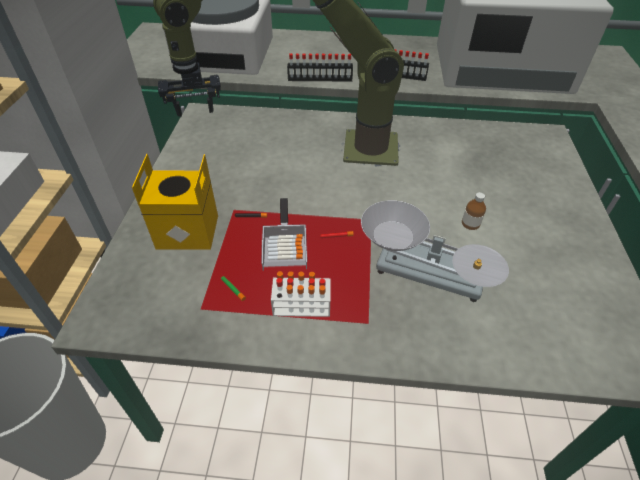

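View pics/top0.png

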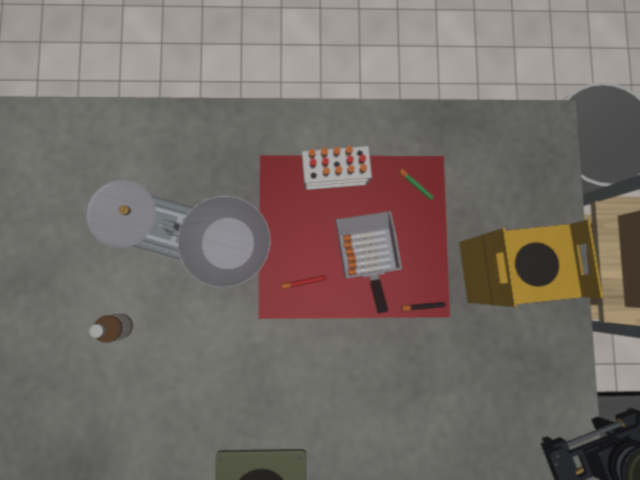

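The top view shows the scoop near (370,245) with its handle at (378,295). The bowl is at (225,240), and the black tube lies at (425,306), clear of the handle. I'll work out the pre-grasp next.

```bash
cat >> h.py <<'E'
def toolR(yaw,tilt):
    # x fwd along yaw, z down, tilted fingers forward by tilt (deg)
    return R.from_euler('z',yaw,degrees=True)*R.from_euler('x',180,degrees=True)*R.from_euler('y',tilt,degrees=True)
def delta(p,Rt,p0=None,R0=None):
    s=r.get_state()
    if p0 is None: p0=np.array(s['tool_pos']); R0=R.from_quat(s['eef_rot'])
    d=R0.inv().apply(np.array(p)-p0); w=(R0.inv()*Rt).as_rotvec(degrees=True)
    return np.round(np.r_[d,w],4).tolist()
E
python3 - <<'E'
from h import *
Rt=toolR(8.5,40); g=np.array([.4505,-.269,.065]); z=Rt.as_matrix()[:,2]; print(z,Rt.as_matrix()[:,1])
print(delta(g+z*(.019-.12),Rt))
E
```

```text
[ 0.63572714  0.09501006 -0.76604444] [ 1.47809411e-01 -9.89015863e-01  1.31838984e-16]
[0.2737, -0.2352, 0.0569, -3.707, 39.8847, 10.1935]
```

>>> carry_out(
  commands=[
    [0.04, -0.035, 0.005, 0, 5, 1.5],
    [0.08, -0.07, 0.015, -1, 11, 3],
    [0.12, -0.105, 0.025, -1.5, 17, 4.5],
    [0.16, -0.14, 0.035, -2, 23, 6],
    [0.2, -0.172, 0.042, -2.8, 29, 7.5],
    [0.235, -0.205, 0.05, -3.3, 35, 9],
    [0.26, -0.225, 0.055, -3.6, 39, 10],
    [0.2735, -0.235, 0.057, -3.7, 39.9, 10.2],
    [0.2735, -0.235, 0.057, -3.7, 39.9, 10.2],
    [0.2735, -0.235, 0.057, -3.7, 39.9, 10.2],
  ],
  fingers=0,
  grip_force=50,
)

```text
clock: 2.2
tool_pos: [0.3792, -0.3129, 0.1768]
eef_rot: [0.939, 0.08, 0.329, -0.053]
contact_force: [0.9, -0.0, -0.2]
opening: 0.999
```

```bash
python3 - <<'E'
from h import *
st=r.get_state(); print({k:np.round(v,3).tolist() for k,v in st.items()})
s=snap('wrist','w1.png')
for l in ['scoop_grip','scoop_lip','scoop']:
    print(l,[(round(d['p'],2),np.round(d['xyz'],3).tolist()) for d in r.spot_point(s,l)[:3]])
s=snap('top','t1.png')
for l in ['scoop_grip','scoop_lip','scoop','bowl_floor']:
    print(l,[(round(d['p'],2),np.round(d['xyz'],3).tolist()) for d in r.spot_point(s,l)[:3]])
E
```

```text
{'clock': 2.2, 'q': [1.606, 0.774, -0.913, 2.293, -0.999, 0.044, 0.54], 'qd': [-0.174, -0.051, 0.064, -0.01, -0.027, -0.01, -0.181], 'joint_torque': [1.263, -38.213, -9.287, -5.705, 0.06, 1.464, 0.59], 'tool_pos': [0.379, -0.313, 0.177], 'eef_rot': [0.939, 0.08, 0.329, -0.053], 'contact_force': [0.893, -0.009, -0.172], 'moment': [-0.132, 0.548, 0.001], 'opening': 0.999}
scoop_grip [(0.7, [0.756, -0.172, 0.005]), (0.58, [0.453, -0.272, 0.065])]
scoop_lip []
scoop [(0.87, [0.577, -0.25, -0.003])]
scoop_grip [(0.74, [0.452, -0.27, 0.064]), (0.71, [0.644, -0.236, 0.033]), (0.54, [0.575, -0.251, 0.0])]
scoop_lip [(0.61, [0.641, -0.238, 0.029])]
scoop [(0.71, [0.593, -0.248, 0.014]), (0.66, [0.574, -0.249, 0.001]), (0.48, [0.583, -0.247, 0.007])]
bowl_floor [(0.81, [0.569, 0.068, 0.108])]
```

View pics/w1.png

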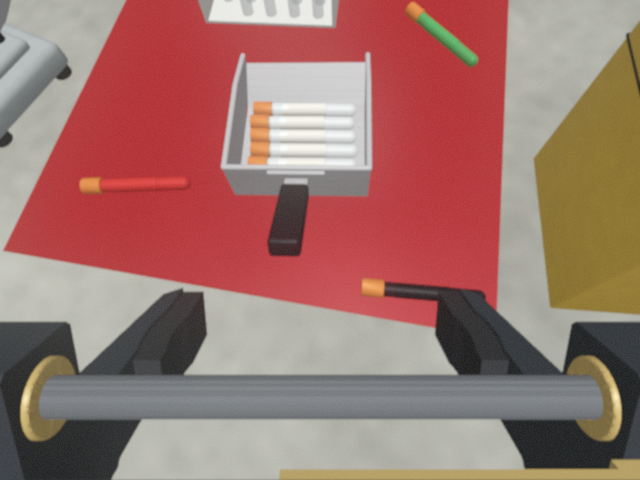

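```bash
cat > fit.py <<'E'
import numpy as np, itertools
from scipy.spatial.transform import Rotation as R
from scipy.optimize import least_squares
D=[([1.271,0.69,-0.195,1.566,0.157,0.902,-0.215],[.204,-.590,.198],[.986,.166,0,-.001]),
([1.606,0.774,-0.913,2.293,-0.999,0.044,0.54],[.379,-.313,.177],[.939,.08,.329,-.053])]
def frames(q,s,o1,o7):
    Z=lambda a:R.from_euler('z',a); Y=lambda a:R.from_euler('y',a)
    A=Z(s[0]*q[0]+o1)*Y(s[1]*q[1]); B=A*Z(s[2]*q[2])*Y(s[3]*q[3]); C=B*Z(s[4]*q[4])*Y(s[5]*q[5])
    return A,B,C,C*Z(s[6]*q[6]+o7)
res=[]
for s in itertools.product([1,-1],repeat=7):
    if s[1]<0: continue
    best=None
    for a in (-2,0,2):
      for b in (-2,0,2):
        f=lambda v:np.concatenate([(frames(q,s,*v)[3].inv()*R.from_quat(e)).as_rotvec() for q,p,e in D])
        k=least_squares(f,[a,b])
        if best is None or k.cost<best.cost: best=k
    A=[];y=[]
    for q,p,e in D:
        F=frames(q,s,*best.x); z=[X.as_matrix()[:,2] for X in F[:3]]
        xs=[X.as_matrix()[:,0] for X in F[:2]]
        A.append(np.column_stack([[0,0,1],*z])); y.append(p)
    A=np.vstack(A);y=np.concatenate(y); L,rs,_,_=np.linalg.lstsq(A,y,rcond=None)
    res.append((best.cost,s,best.x,L,np.linalg.norm(A@L-y)))
res.sort(key=lambda t:t[0])
for t in res[:8]: print(t[0],t[1],np.round(t[2],3),np.round(t[3],3),round(t[4],4))
E
python3 fit.py
```

```text
8.516435390898385e-07 (-1, 1, -1, 1, -1, 1, -1) [-1.000e-03  1.571e+00] [0.276 0.585 0.32  0.333] 0.0431
0.02509049418476096 (1, 1, 1, 1, 1, 1, 1) [-5.706 -1.508] [ 0.865 -0.7   -0.156  0.301] 0.1531
0.027765352183831568 (-1, 1, 1, 1, 1, 1, 1) [-2.672 -1.33 ] [ 0.891 -0.541 -0.284  0.564] 0.2664
0.06135281272543853 (1, 1, 1, 1, -1, 1, -1) [ 0.352 -2.285] [ 1.038 -0.575 -0.229  0.654] 0.1539
0.10583168813320173 (1, 1, -1, 1, -1, 1, -1) [-3.036  1.393] [0.191 0.553 0.327 0.206] 0.2643
0.13973625365125095 (-1, 1, -1, 1, 1, 1, 1) [ 0.225 -3.933] [0.032 0.609 0.307 0.089] 0.2193
0.1657222142262717 (1, 1, -1, 1, -1, 1, 1) [2.848 0.713] [0.514 0.298 0.394 0.303] 0.4506
0.2768686536166992 (-1, 1, 1, 1, -1, 1, -1) [ 3.388 -2.109] [ 0.94  -0.551 -0.24   0.573] 0.2959
```

```bash
python3 - <<'E'
from h import *
Rt=toolR(8.5,10); g=np.array([.4515,-.270,.065]); z=Rt.as_matrix()[:,2]
print(delta(g+z*(.019-.10),Rt))
E
```

```text
[0.0304, -0.0292, 0.0668, -3.2646, -28.682, 0.826]
```

>>> carry_out(
  commands=[
    [0.0, 0, 0, 0, -8, 0],
    [0, 0, 0, 0, -16, 0],
    [0, 0, 0, 0, -24, 0],
  ],
)

```text
clock: 2.95
tool_pos: [0.3789, -0.3121, 0.1679]
eef_rot: [0.974, 0.087, 0.205, -0.05]
contact_force: [0.7, 0.5, -2.0]
opening: 1.002
```

```bash
python3 - <<'E'
from h import *
st=r.get_state(); print({k:np.round(v,4).tolist() for k,v in st.items() if k in('q','tool_pos','eef_rot')})
Rt=toolR(8.5,10); g=np.array([.4515,-.270,.065]); z=Rt.as_matrix()[:,2]
print(delta(g+z*(.019-.10),Rt))
E
```

```text
{'q': [1.0632, 0.5743, -0.2739, 2.1919, -0.8467, 0.3268, 0.2499], 'tool_pos': [0.3789, -0.3121, 0.1679], 'eef_rot': [0.9735, 0.0868, 0.2054, -0.0497]}
[0.0494, -0.0267, 0.0494, -4.0709, -14.0862, 1.3119]
```

>>> carry_out(
  commands=[
    [0.015, -0.01, 0.015, -1, -6, 0.4],
    [0.03, -0.018, 0.03, -2.5, -11, 0.8],
    [0.049, -0.027, 0.049, -4, -14, 1.3],
    [0.049, -0.027, 0.049, -4, -14, 1.3],
    [0.049, -0.027, 0.049, -4, -14, 1.3],
  ],
)

```text
clock: 3.45
tool_pos: [0.4418, -0.2663, 0.1445]
eef_rot: [0.993, 0.081, 0.089, -0.008]
contact_force: [-0.8, 0.7, -0.2]
opening: 1.003
```

```bash
python3 - <<'E'
from h import *
st=r.get_state(); print({k:np.round(v,4).tolist() for k,v in st.items() if k in('q','tool_pos','eef_rot')})
Rt=toolR(8.5,10); g=np.array([.4515,-.270,.065]); z=Rt.as_matrix()[:,2]
print(delta(g+z*(.019-.10),Rt), delta(g+z*.019,Rt))
s=snap('wrist','w2.png')
for l in ['scoop_grip','scoop_lip','scoop']:
    print(l,[(round(d['p'],2),np.round(d['xyz'],3).tolist()) for d in r.spot_point(s,l)[:3]])
E
```

```text
{'q': [0.413, 0.6045, 0.1932, 2.1001, -0.6532, 0.3838, -0.2421], 'tool_pos': [0.4418, -0.2663, 0.1445], 'eef_rot': [0.9927, 0.0806, 0.0893, -0.0081]}
[-0.005, 0.005, -0.0012, -0.233, -0.2859, 0.7593] [-0.0055, 0.0054, 0.0988, -0.233, -0.2859, 0.7593]
scoop_grip [(0.93, [0.452, -0.27, 0.068])]
scoop_lip []
scoop [(0.55, [0.578, -0.251, 0.0])]
```

View pics/w2.png

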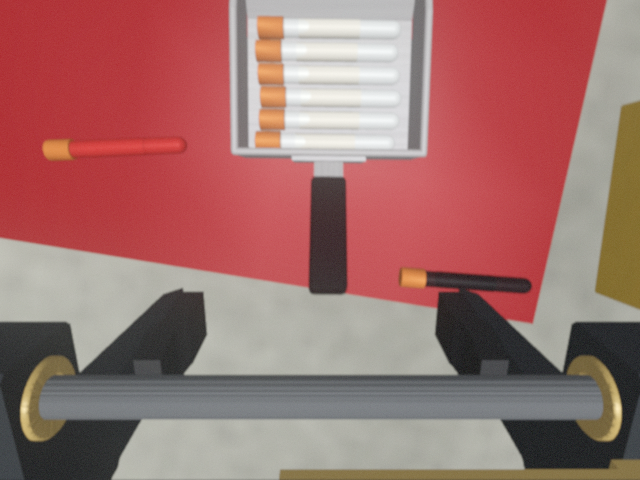

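```bash
cat > fit2.py <<'E'
import numpy as np
from scipy.spatial.transform import Rotation as R
from scipy.optimize import least_squares
Q=lambda s:s
D=[([1.271,0.69,-0.195,1.566,0.157,0.902,-0.215],[.204,-.590,.198]),
([1.606,0.774,-0.913,2.293,-0.999,0.044,0.54],[.379,-.313,.177]),
([1.0632, 0.5743, -0.2739, 2.1919, -0.8467, 0.3268, 0.2499],[0.3789, -0.3121, 0.1679]),
([0.413, 0.6045, 0.1932, 2.1001, -0.6532, 0.3838, -0.2421],[0.4418, -0.2663, 0.1445])]
Z=lambda a:R.from_euler('z',a); Y=lambda a:R.from_euler('y',a)
def fr(q):
    A=Z(-q[0])*Y(q[1]); B=A*Z(-q[2]); Bb=B*Y(q[3]); C=Bb*Z(-q[4])
    Cc=C*Y(q[5]); return A,B,Bb,C,Cc,Cc*Z(-q[6]+np.pi/2)
def basis(q):
    A,B,Bb,C,Cc,T=[X.as_matrix() for X in fr(q)]
    # d1, L1, elbow x-offset (before/after), L2, wrist x off, L3
    return np.column_stack([[0,0,1],A[:,2],B[:,0],Bb[:,2],Bb[:,0],Cc[:,2],Cc[:,0]])
A=np.vstack([basis(q) for q,p in D]); y=np.concatenate([p for q,p in D])
for cols in ([0,1,3,5],[0,1,2,3,5],[0,1,3,4,5],[0,1,3,5,6],[0,1,2,3,4,5],[0,1,2,3,5,6],[0,1,2,3,4,5,6]):
    L=np.linalg.lstsq(A[:,cols],y,rcond=None)[0]; print(cols,np.round(L,3),np.round(np.linalg.norm(A[:,cols]@L-y),4))
E
python3 fit2.py
```

```text
[0, 1, 3, 5] [0.264 0.571 0.348 0.284] 0.0631
[0, 1, 2, 3, 5] [0.275 0.522 0.056 0.324 0.242] 0.0601
[0, 1, 3, 4, 5] [ 0.262  0.542  0.343 -0.024  0.274] 0.0616
[0, 1, 3, 5, 6] [ 0.341  0.52   0.312  0.349 -0.05 ] 0.0559
[0, 1, 2, 3, 4, 5] [ 0.272  0.508  0.049  0.324 -0.016  0.24 ] 0.0594
[0, 1, 2, 3, 5, 6] [ 0.454  0.576 -0.172  0.318  0.603 -0.144] 0.0515
[0, 1, 2, 3, 4, 5, 6] [ 0.469  0.588 -0.185  0.317  0.01   0.632 -0.155] 0.0513
```

>>> carry_out(
  commands=[
    [-0.005, 0.005, 0.015, 0, 0, 0.7],
    [-0.005, 0.005, 0.035, 0, 0, 0.7],
    [-0.0055, 0.0055, 0.06, 0, 0, 0.7],
    [-0.0055, 0.0055, 0.08, 0, 0, 0.7],
    [-0.0055, 0.0055, 0.095, 0, 0, 0.7],
    [-0.0055, 0.0055, 0.099, 0, 0, 0.7],
    [-0.0055, 0.0055, 0.099, 0, 0, 0.7],
    [-0.0055, 0.0055, 0.099, 0, 0, 0.7],
  ],
)

```text
clock: 4.45
tool_pos: [0.45, -0.2755, 0.047]
eef_rot: [0.994, 0.068, 0.089, -0.007]
contact_force: [-0.2, 0.2, -0.6]
opening: 1.003
```

```bash
python3 - <<'E'
from h import *
st=r.get_state(); print({k:np.round(v,4).tolist() for k,v in st.items()})
Rt=toolR(8.5,10); g=np.array([.4515,-.270,.065]); z=Rt.as_matrix()[:,2]
print(delta(g+z*.019,Rt))
s=snap('wrist','w3.png')
s=snap('scene','s3.png')
cv2.imwrite('pics/s3c.png',cv2.resize(s['img'][150:330,180:400],None,fx=3,fy=3))
E
```

```text
{'clock': 4.45, 'q': [0.5652, 0.7906, -0.0393, 2.1236, -0.7664, 0.1238, -0.1375], 'qd': [-0.0181, -0.0093, 0.0037, -0.0018, 0.0005, -0.0008, -0.0011], 'joint_torque': [0.3088, -46.2393, 0.5298, -4.9745, -0.0947, -0.0799, 0.001], 'tool_pos': [0.45, -0.2755, 0.047], 'eef_rot': [0.9937, 0.0682, 0.0891, -0.0074], 'contact_force': [-0.2393, 0.2457, -0.6079], 'moment': [-0.0384, 0.1534, 0.0082], 'opening': 1.0028}
[0.0053, -0.0053, 0.0017, -0.033, -0.2535, -0.6448]
```

View pics/w3.png

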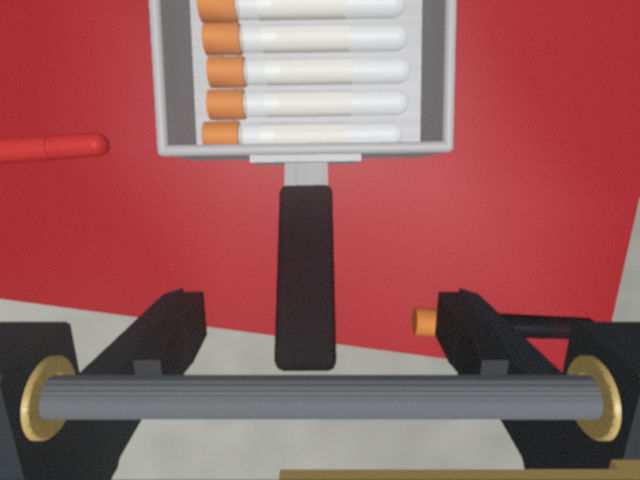

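View pics/s3c.png

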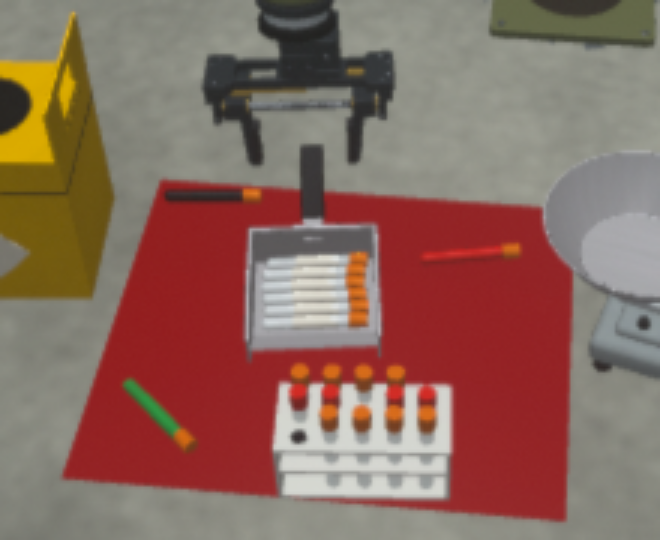

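```bash
cat >> h.py <<'E'
def proj(s,P):
    M=np.linalg.inv(s['extrinsics']); c=M[:3,:3]@np.array(P)+M[:3,3]; u=s['intrinsics']@c; return np.round(u[:2]/u[2],1)
E
python3 - <<'E'
from h import *
s=r.snapshot('scene'); st=r.get_state()
print(st['tool_pos'])
for P in [st['tool_pos'],[.4515,-.270,.065]]:
    u=proj(s,P); print(u,(u-[180,150])*3)
Rt=R.from_quat(st['eef_rot']).as_matrix(); 
for sg in (-1,1):
    u=proj(s,np.array(st['tool_pos'])+sg*.05*Rt[:,1]); print((u-[180,150])*3)
E
```

```text
[ 0.45068118 -0.27489955  0.04712272]
[282.2 213.9] [306.6 191.7]
[283.4 210.1] [310.2 180.3]
[354.  190.5]
[258.9 192.9]
```

```bash
python3 - <<'E'
from h import *
s=r.snapshot('wrist'); T=np.array(s['tool_from_camera']); K=s['intrinsics']; print(np.round(T,3).tolist(),np.round(K,1).tolist())
for px in [(205,293),(438,293),(183,290),(458,290),(140,375),(500,375)]:
    d=T[:3,:3]@np.linalg.inv(K)@np.array([*px,1]); o=T[:3,3]
    for y in (.044,.061):
        t=(np.sign(d[1])*y-o[1])/d[1]; print(px,y,np.round(o+t*d,3))
c=np.linalg.inv(T)@np.array([0,0,0,1]); u=K@c[:3]; print('tcp px',u[:2]/u[2])
c=np.linalg.inv(T)@np.array([0,0,-.019,1]); u=K@c[:3]; print('grasp px',u[:2]/u[2])
s2=r.snapshot('scene'); cv2.imwrite('pics/s4.png',cv2.resize(s2['img'][150:230,230:330],None,fx=7,fy=7,interpolation=cv2.INTER_CUBIC))
E
```

```text
[[0.001, -0.956, -0.292, 0.076], [1.0, 0.001, -0.0, 0.0], [0.0, -0.292, 0.956, -0.185], [0.0, 0.0, 0.0, 1.0]] [[423.8, 0.0, 320.5], [0.0, 423.8, 235.8], [0.0, 0.0, 1.0]]
(205, 293) 0.044 [ 0.008 -0.044 -0.037]
(205, 293) 0.061 [-0.018 -0.061  0.02 ]
(438, 293) 0.044 [ 0.009  0.044 -0.04 ]
(438, 293) 0.061 [-0.017  0.061  0.016]
(183, 290) 0.044 [ 0.02  -0.044 -0.061]
(183, 290) 0.061 [-0.002 -0.061 -0.013]
(458, 290) 0.044 [ 0.02   0.044 -0.061]
(458, 290) 0.061 [-0.002  0.061 -0.013]
(140, 375) 0.044 [ 0.013 -0.044 -0.096]
(140, 375) 0.061 [-0.011 -0.061 -0.062]
(500, 375) 0.044 [ 0.013  0.044 -0.096]
(500, 375) 0.061 [-0.011  0.061 -0.062]
tcp px [320.50131405 275.03994793]
grasp px [320.48540573 291.93644452]
```

View pics/s4.png

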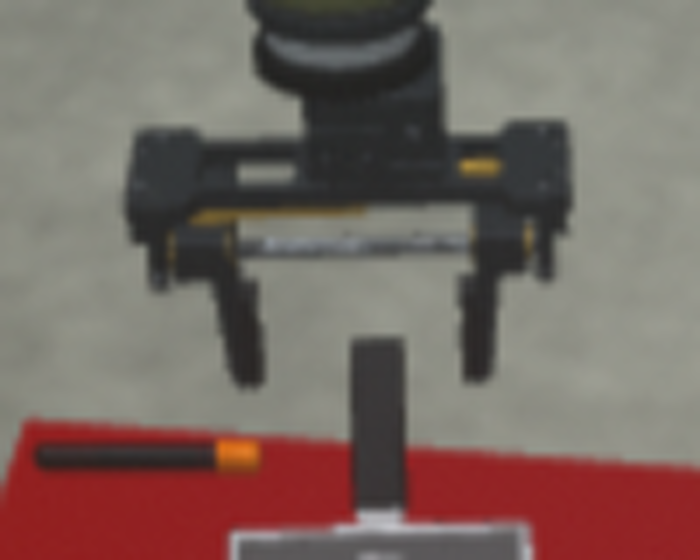

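>>> carry_out(
  commands=[
    [0.003, -0.003, 0, 0, 0, -0.4],
    [0.005, -0.0055, 0, 0, 0, -0.6],
    [0.005, -0.0055, 0, 0, 0, -0.6],
    [0.005, -0.0055, 0, 0, 0, -0.6],
    [0.005, -0.0055, 0, 0, 0, -0.6],
  ],
  fingers=150,
)

```text
clock: 5.2
tool_pos: [0.4546, -0.2683, 0.0472]
eef_rot: [0.993, 0.074, 0.089, -0.007]
contact_force: [-0.9, 0.4, -0.1]
opening: 0.573
```

```bash
python3 - <<'E'
from h import *
st=r.get_state(); print({k:np.round(v,4).tolist() for k,v in st.items()})
Rt=toolR(8.5,10); g=np.array([.4515,-.270,.065]); z=Rt.as_matrix()[:,2]
print(delta(g+z*.019,Rt))
s=snap('wrist','w4.png')
s2=r.snapshot('scene'); cv2.imwrite('pics/s5.png',cv2.resize(s2['img'][150:230,230:330],None,fx=7,fy=7,interpolation=cv2.INTER_CUBIC))
E
```

```text
{'clock': 5.2, 'q': [0.5464, 0.7901, -0.0373, 2.124, -0.7676, 0.1227, -0.1413], 'qd': [0.0002, 0.001, -0.0005, -0.0008, -0.0012, 0.0014, 0.0005], 'joint_torque': [-0.1384, -46.8636, 0.5341, -5.0508, -0.0935, -0.0805, -0.0026], 'tool_pos': [0.4546, -0.2683, 0.0472], 'eef_rot': [0.9932, 0.0745, 0.0888, -0.0073], 'contact_force': [-0.9229, 0.4191, -0.0544], 'moment': [-0.0214, 0.1779, 0.0094], 'opening': 0.5732}
[-0.0002, 0.0012, 0.0009, -0.0833, -0.2217, 0.0675]
```

View pics/w4.png

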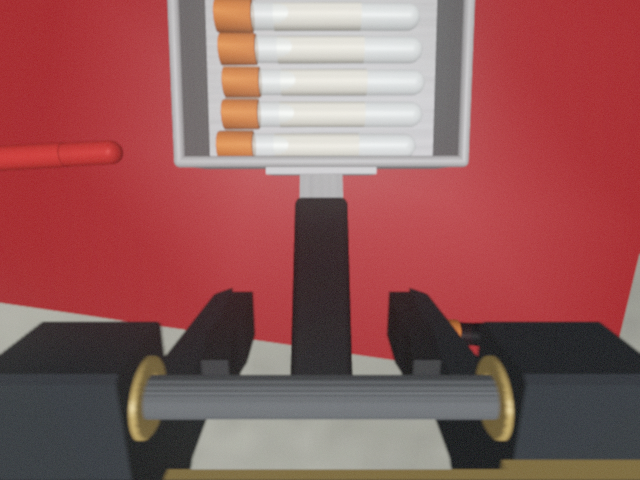

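View pics/s5.png

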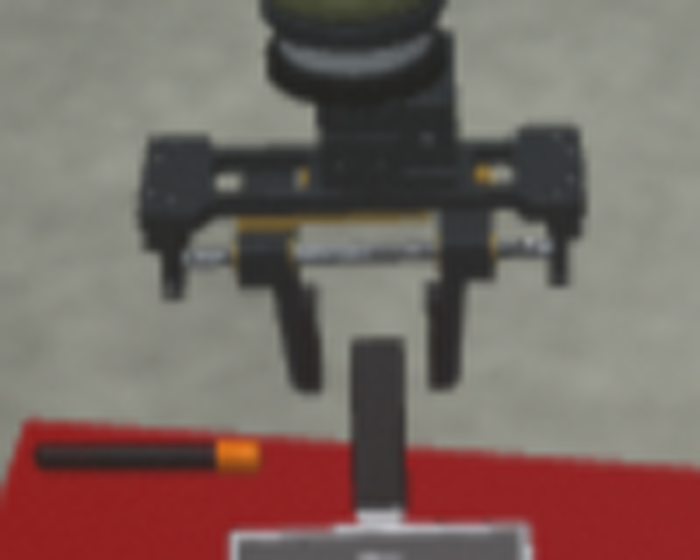

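>>> carry_out(
  commands=[
    [0, 0, 0, 0, 0, 0],
    [0, 0, 0, 0, 0, 0],
    [0, 0, 0, 0, 0, 0],
    [0, 0, 0, 0, 0, 0],
    [0, 0, 0, 0, 0, 0],
  ],
  fingers=205,
  grip_force=4,
)

```text
clock: 5.8
tool_pos: [0.4546, -0.2683, 0.0472]
eef_rot: [0.993, 0.074, 0.089, -0.007]
contact_force: [0.4, -0.3, 0.2]
opening: 0.196
```

```bash
python3 - <<'E'
from h import *
st=r.get_state(); print({k:np.round(v,4).tolist() for k,v in st.items() if k in ('tool_pos','opening','contact_force')})
s=snap('wrist','w5.png')
s2=r.snapshot('scene'); cv2.imwrite('pics/s6.png',cv2.resize(s2['img'][150:230,230:330],None,fx=7,fy=7,interpolation=cv2.INTER_CUBIC))
E
```

```text
{'tool_pos': [0.4546, -0.2683, 0.0472], 'contact_force': [0.3505, -0.325, 0.1597], 'opening': 0.1958}
```

View pics/w5.png

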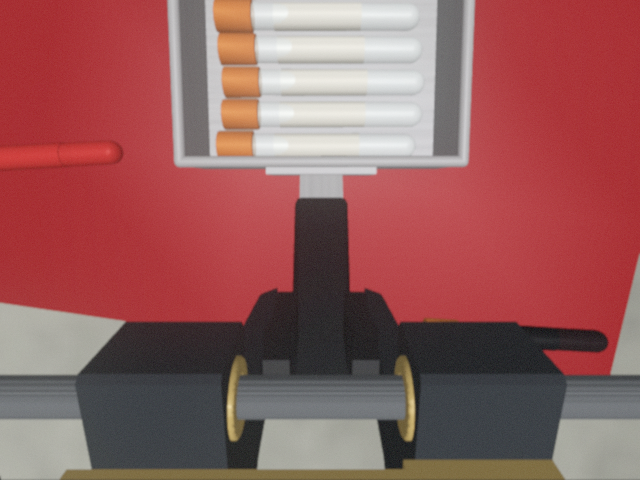

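View pics/s6.png

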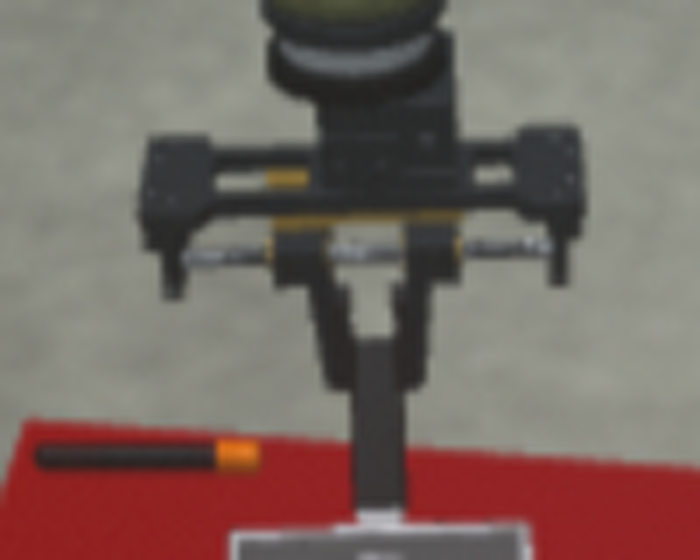

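>>> carry_out(
  commands=[
    [0, 0, 0, 0, 0, 0],
    [0, 0, 0, 0, 0, 0],
    [0, 0, 0, 0, 0, 0],
    [0, 0, 0, 0, 0, 0],
  ],
  fingers=255,
  grip_force=4,
)

```text
clock: 6.3
tool_pos: [0.4547, -0.2683, 0.0472]
eef_rot: [0.993, 0.074, 0.089, -0.007]
contact_force: [0.3, -0.3, -1.1]
opening: 0.003
```

```bash
python3 - <<'E'
from h import *
st=r.get_state(); print({k:np.round(v,4).tolist() for k,v in st.items() if k in ('tool_pos','opening','contact_force')})
s=snap('wrist','w6.png')
s2=r.snapshot('scene'); cv2.imwrite('pics/s7.png',cv2.resize(s2['img'][150:230,230:330],None,fx=7,fy=7,interpolation=cv2.INTER_CUBIC))
E
```

```text
{'tool_pos': [0.4547, -0.2683, 0.0472], 'contact_force': [0.2575, -0.2826, -1.1347], 'opening': 0.0031}
```

View pics/w6.png

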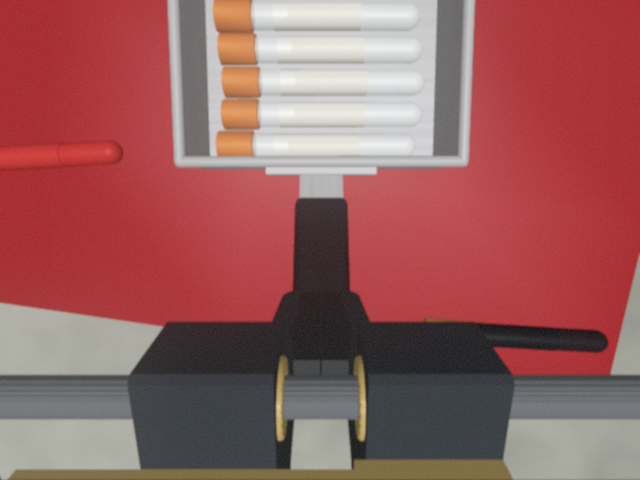

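View pics/s7.png

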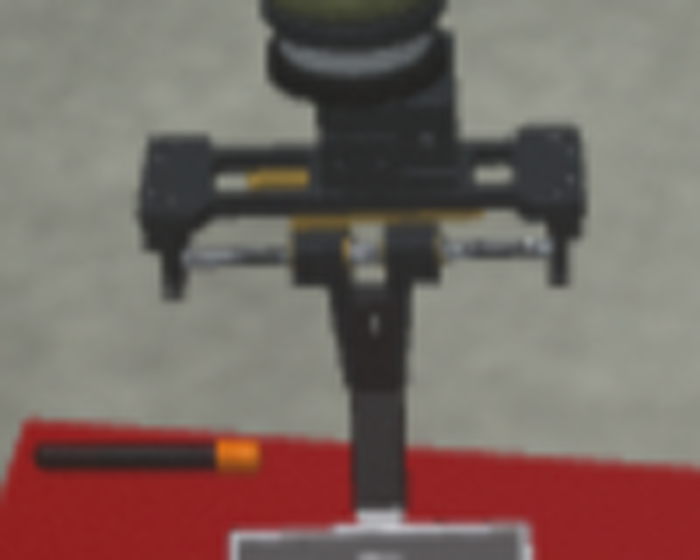

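```bash
python3 - <<'E'
from h import *
Rt=toolR(8.5,0); g=np.array([.4515,-.270,.065]); z=Rt.as_matrix()[:,2]
print(delta(g+z*(.058-.045),Rt),delta(g+z*.058,Rt))
E
```

```text
[-0.0025, 0.0012, -0.0053, -0.0841, -10.229, 0.0715] [-0.0105, 0.0013, 0.039, -0.0841, -10.229, 0.0715]
```

>>> carry_out(
  commands=[
    [0, 0, -0.006, 0, 0, 0],
    [-0.001, 0.001, -0.006, 0, -4, 0],
    [-0.0025, 0.001, -0.0055, 0, -10.2, 0],
    [-0.0025, 0.001, -0.0055, 0, -10.2, 0],
    [-0.0025, 0.001, -0.0055, 0, -10.2, 0],
    [-0.0045, 0.001, 0.005, 0, -10.2, 0],
    [-0.0065, 0.001, 0.017, 0, -10.2, 0],
    [-0.0085, 0.001, 0.028, 0, -10.2, 0],
    [-0.0105, 0.001, 0.039, 0, -10.2, 0],
    [-0.0105, 0.001, 0.039, 0, -10.2, 0],
    [-0.0105, 0.001, 0.039, 0, -10.2, 0],
  ],
  fingers=60,
  grip_force=10,
)

```text
clock: 7.5
tool_pos: [0.4509, -0.2698, 0.0065]
eef_rot: [0.997, 0.074, -0.0, -0.001]
contact_force: [-0.2, 0.1, 0.2]
opening: 0.763
```

```bash
python3 - <<'E'
from h import *
st=r.get_state(); print({k:np.round(v,4).tolist() for k,v in st.items() if k in ('q','tool_pos','opening','contact_force')})
Rt=toolR(8.5,0); g=np.array([.4515,-.270,.065]); z=Rt.as_matrix()[:,2]
print(delta(g+z*.058,Rt))
s=snap('wrist','w7.png')
s2=r.snapshot('scene'); cv2.imwrite('pics/s8.png',cv2.resize(s2['img'][150:230,230:330],None,fx=7,fy=7,interpolation=cv2.INTER_CUBIC))
E
```

```text
{'q': [0.2939, 0.9085, 0.2702, 2.0065, -0.7287, 0.3244, -0.2569], 'tool_pos': [0.4509, -0.2698, 0.0065], 'contact_force': [-0.1836, 0.0649, 0.1575], 'opening': 0.7632}
[0.0005, 0.0002, -0.0005, -0.1235, -0.0038, 0.0324]
```

View pics/w7.png

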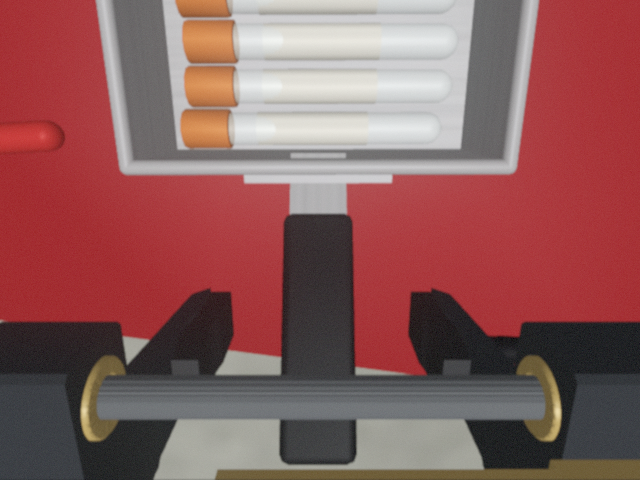

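View pics/s8.png

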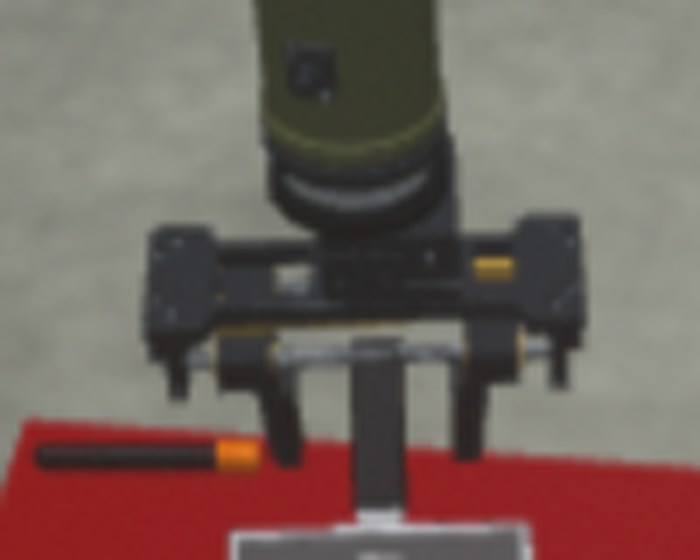

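>>> carry_out(
  commands=[
    [0, 0, 0, 0, 0, 0],
    [0, 0, 0, 0, 0, 0],
    [0, 0, 0, 0, 0, 0],
    [0, 0, 0, 0, 0, 0],
    [0, 0, 0, 0, 0, 0],
    [0, 0, 0, 0, 0, 0],
    [0, 0, 0, 0, 0, 0],
  ],
  fingers=255,
  grip_force=58,
)

```text
clock: 8.3
tool_pos: [0.4514, -0.2696, 0.007]
eef_rot: [0.997, 0.075, 0.0, -0.001]
contact_force: [0.8, 0.9, 1.7]
opening: 0.258
```

>>> carry_out(
  commands=[
    [0, 0, -0.004, 0, 0, 0],
    [0, 0, -0.01, 0, 0, 0],
    [0, 0, -0.02, 0, 0, 0],
    [0, 0, -0.03, 0, 0, 0],
    [0, 0, -0.04, 0, 0, 0],
    [0, 0, -0.04, 0, 0, 0],
  ],
)

```text
clock: 8.9
tool_pos: [0.4523, -0.2704, 0.0486]
eef_rot: [0.997, 0.075, 0.001, 0.0]
contact_force: [0.2, -0.7, -2.9]
opening: 0.265
```

```bash
python3 - <<'E'
from h import *
st=r.get_state(); print({k:np.round(v,4).tolist() for k,v in st.items() if k in ('q','tool_pos','opening','contact_force','moment','eef_rot')})
s=snap('wrist','w8.png')
for l in ['scoop_grip','scoop_lip','scoop']:
    print(l,[(round(d['p'],2),np.round(d['xyz'],3).tolist()) for d in r.spot_point(s,l)[:3]])
s2=snap('scene','s9.png')
for l in ['scoop_grip','scoop_lip','scoop']:
    print(l,[(round(d['p'],2),np.round(d['xyz'],3).tolist()) for d in r.spot_point(s2,l)[:3]])
cv2.imwrite('pics/s9.png',cv2.resize(s2['img'][150:330,180:400],None,fx=3,fy=3,interpolation=cv2.INTER_CUBIC))
E
```

```text
{'q': [0.2458, 0.8421, 0.3516, 1.9978, -0.688, 0.4181, -0.2919], 'tool_pos': [0.4523, -0.2704, 0.0486], 'eef_rot': [0.9972, 0.0749, 0.0013, 0.0003], 'contact_force': [0.1856, -0.7196, -2.8857], 'moment': [-0.0254, 0.1924, 0.027], 'opening': 0.2653}
scoop_grip [(0.79, [0.455, -0.267, 0.109])]
scoop_lip []
scoop []
scoop_grip [(0.73, [0.447, -0.272, 0.104])]
scoop_lip [(0.95, [0.646, -0.244, 0.066]), (0.24, [0.599, -0.246, 0.05])]
scoop [(0.63, [0.577, -0.252, 0.037])]
```

View pics/w8.png

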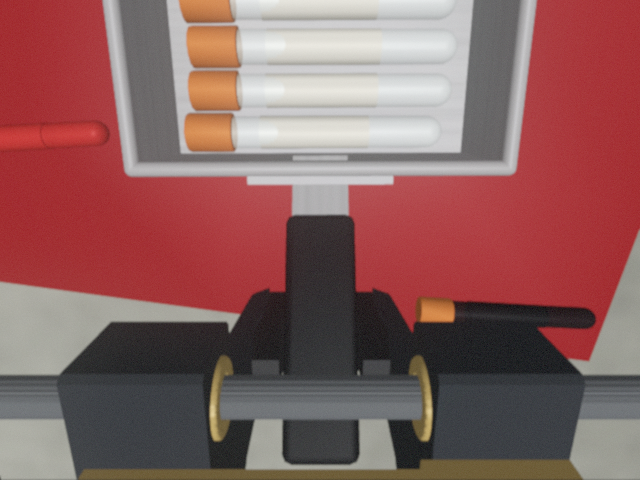

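View pics/s9.png

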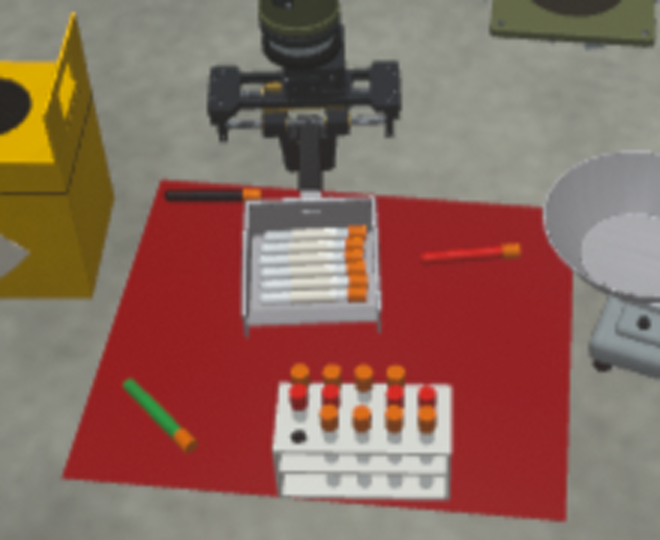

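The scoop is lifted level and held, and all six tubes are still in it. Next I'll fit a kinematic model so I can check the pour poses are reachable.

```bash
cat > fit3.py <<'E'
from fit2 import *
D+=[([0.5652,0.7906,-0.0393,2.1236,-0.7664,0.1238,-0.1375],[0.45,-0.2755,0.047]),
([.5464,.7901,-.0373,2.124,-.7676,.1227,-.1413],[.4546,-.2683,.0472]),
([0.2939,0.9085,0.2702,2.0065,-0.7287,0.3244,-0.2569],[.4509,-.2698,.0065]),
([0.2458,0.8421,0.3516,1.9978,-0.688,0.4181,-0.2919],[.4523,-.2704,.0486])]
def basis(q):
    A0=Z(-q[0]).as_matrix()
    A,B,Bb,C,Cc,T=[X.as_matrix() for X in fr(q)]
    # d1; A0 y,x ; A z,x(y redundant with A0 y) ; B x,y ; Bb z,x ; C x,y; Cc z,x ; T x,y
    names=['d1','A0x','A0y','Az','Ax','Bx','By','Bbz','Bbx','Cx','Cy','Ccz','Ccx','Tx','Ty']
    return np.column_stack([[0,0,1],A0[:,0],A0[:,1],A[:,2],A[:,0],B[:,0],B[:,1],Bb[:,2],Bb[:,0],C[:,0],C[:,1],Cc[:,2],Cc[:,0],T[:,0],T[:,1]]),names
A=np.vstack([basis(q)[0] for q,p in D]); y=np.concatenate([p for q,p in D]); n=basis(D[0][0])[1]
x0=np.array([.36,0,0,.4,0,0,0,.39,0,0,0,.3,0,0,0])
w=np.array([.3,3,3,.3,3,3,3,.3,3,3,3,.3,3,3,3])*.03
L=np.linalg.lstsq(np.vstack([A,np.diag(w)]),np.r_[y,w*x0],rcond=None)[0]
print(dict(zip(n,np.round(L,3)))); print(np.round((A@L-y).reshape(-1,3),4))
E
python3 fit3.py | tail -12
```

```text
[0, 1, 2, 3, 4, 5] [ 0.272  0.508  0.049  0.324 -0.016  0.24 ] 0.0594
[0, 1, 2, 3, 5, 6] [ 0.454  0.576 -0.172  0.318  0.603 -0.144] 0.0515
[0, 1, 2, 3, 4, 5, 6] [ 0.469  0.588 -0.185  0.317  0.01   0.632 -0.155] 0.0513
{'d1': np.float64(0.345), 'A0x': np.float64(0.001), 'A0y': np.float64(-0.018), 'Az': np.float64(0.562), 'Ax': np.float64(-0.001), 'Bx': np.float64(0.005), 'By': np.float64(-0.024), 'Bbz': np.float64(0.338), 'Bbx': np.float64(-0.001), 'Cx': np.float64(0.0), 'Cy': np.float64(-0.004), 'Ccz': np.float64(0.365), 'Ccx': np.float64(-0.001), 'Tx': np.float64(0.0), 'Ty': np.float64(-0.0)}
[[ 0.0001 -0.      0.0002]
 [-0.0001 -0.0001  0.0001]
 [-0.      0.0001 -0.0001]
 [-0.     -0.0001 -0.0001]
 [ 0.0002 -0.0001  0.0001]
 [ 0.0001 -0.0001  0.0001]
 [-0.0001  0.0002 -0.0001]
 [-0.0002  0.0002 -0.0002]]
```

```bash
cat > kin.py <<'E'
import io,contextlib
with contextlib.redirect_stdout(io.StringIO()):
    from fit3 import *
lo=np.array([-3.01,-.46,-1.47,.13,-1,.04,-2.66]); hi=np.array([3.01,2.08,1.51,2.56,4.14,2.09,2.66])
def fk(q): return basis(q)[0]@L, fr(q)[5]
def toolR(yaw,tilt):
    return R.from_euler('z',yaw,degrees=True)*R.from_euler('x',180,degrees=True)*R.from_euler('y',tilt,degrees=True)
def ik(p,Rt,q0,wreg=.003):
    def f(q):
        a,b=fk(q); return np.r_[(a-p)*5,(b.inv()*Rt).as_rotvec(),wreg*(q-q0)]
    k=least_squares(f,np.clip(q0,lo+.002,hi-.002),bounds=(lo,hi)); a,b=fk(k.x)
    return k.x,np.linalg.norm(a-p),np.degrees((b.inv()*Rt).magnitude())
B=np.array([.568,.067])
def pose(head,tip,lipz,back=.04,lipxy=None,gz=.058):
    """tool pose for scoop heading, nose-down tip, lip at back from bowl centre"""
    h=np.radians(head); d=np.array([np.cos(h),np.sin(h)])
    l=(B-back*d) if lipxy is None else np.array(lipxy)
    Rt=toolR(head,-tip); 
    v=np.array([-.194,0,.037]) # lip->grip in scoop frame
    S=R.from_euler('z',head,degrees=True)*R.from_euler('y',tip,degrees=True)
    g=np.r_[l,lipz]+S.apply(v)
    return g+Rt.as_matrix()[:,2]*gz, Rt
E
cat > scan.py <<'E'
from kin import *
qn=np.array([0.2458,0.8421,0.3516,1.9978,-0.688,0.4181,-0.2919])
for head in range(-20,121,10):
    q=qn; out=[]
    for tip,z in [(0,.21),(10,.2),(20,.195),(30,.18),(40,.175),(50,.175),(58,.175)]:
        p,Rt=pose(head,tip,z); q2,e,a=ik(p,Rt,q); out.append((round(e*1000),round(a),round(np.abs(q2-q).max(),1))); q=q2
    print(head,out,np.round(q,2))
E
python3 scan.py
```

```text
-20 [(0, 0, np.float64(1.3)), (0, 0, np.float64(0.3)), (0, 0, np.float64(0.3)), (0, 0, np.float64(0.2)), (0, 0, np.float64(0.2)), (0, 0, np.float64(0.2)), (0, 0, np.float64(0.2))] [-0.38  0.94  0.66  1.33 -0.58  2.08 -1.55]
-10 [(0, 0, np.float64(1.2)), (0, 0, np.float64(0.3)), (0, 0, np.float64(0.3)), (0, 0, np.float64(0.2)), (0, 0, np.float64(0.3)), (0, 0, np.float64(0.2)), (0, 0, np.float64(0.2))] [-0.41  0.96  0.67  1.3  -0.46  2.09 -1.41]
0 [(0, 0, np.float64(1.0)), (0, 0, np.float64(0.3)), (0, 0, np.float64(0.3)), (0, 0, np.float64(0.3)), (0, 0, np.float64(0.3)), (0, 0, np.float64(0.3)), (0, 0, np.float64(0.2))] [-0.45  0.97  0.68  1.29 -0.33  2.07 -1.26]
10 [(0, 0, np.float64(0.9)), (0, 0, np.float64(0.3)), (0, 0, np.float64(0.3)), (0, 0, np.float64(0.2)), (0, 0, np.float64(0.3)), (0, 0, np.float64(0.3)), (0, 0, np.float64(0.2))] [-0.49  0.97  0.7   1.29 -0.21  2.03 -1.12]
20 [(0, 0, np.float64(0.7)), (0, 0, np.float64(0.3)), (0, 0, np.float64(0.3)), (0, 0, np.float64(0.2)), (0, 0, np.float64(0.3)), (0, 0, np.float64(0.2)), (0, 0, np.float64(0.2))] [-0.53  0.97  0.71  1.3  -0.
[... 1548 characters left out ...]
.88  1.7   0.42  1.02 -0.42]
100 [(0, 0, np.float64(0.8)), (0, 0, np.float64(0.2)), (0, 0, np.float64(0.2)), (0, 0, np.float64(0.2)), (0, 0, np.float64(0.2)), (0, 0, np.float64(0.2)), (0, 0, np.float64(0.1))] [-0.93  0.89  0.95  1.78  0.45  0.83 -0.35]
110 [(0, 0, np.float64(0.9)), (0, 0, np.float64(0.2)), (0, 0, np.float64(0.2)), (0, 0, np.float64(0.2)), (0, 0, np.float64(0.2)), (0, 0, np.float64(0.2)), (0, 0, np.float64(0.1))] [-0.99  0.91  1.05  1.86  0.45  0.61 -0.25]
120 [(0, 0, np.float64(1.0)), (0, 0, np.float64(0.2)), (0, 0, np.float64(0.2)), (0, 0, np.float64(0.2)), (0, 0, np.float64(0.2)), (0, 0, np.float64(0.2)), (0, 0, np.float64(0.1))] [-1.04  0.94  1.15  1.94  0.39  0.37 -0.09]
```

```bash
cat > rows.py <<'E'
from kin import *
from plant import r
def cur():
    s=r.get_state(); return np.array(s['tool_pos']),R.from_quat(s['eef_rot'])
def rows(p0,R0,poses):
    for p,Rt in poses:
        d=R0.inv().apply(p-p0); w=(R0.inv()*Rt).as_rotvec(degrees=True)
        print('[%.4f, %.4f, %.4f, %.1f, %.1f, %.1f],'%(*d,*w))
E
python3 - <<'E'
from rows import *
p0,R0=cur(); print(p0)
pu=p0+[0,0,.14]
p1,R1=pose(40,0,.212); print(p1)
from scipy.spatial.transform import Slerp
R0c=toolR(8.5,0)
ss=np.linspace(0,1,12)[1:]; ss=ss*ss*(3-2*ss); sl=Slerp([0,1],R.concatenate([R0c,R1]))
rows(pu,R0c,[(pu+s*(p1-pu),sl(s)) for s in ss])
E
```

```text
[ 0.45121919 -0.26966542  0.04668851]
[ 0.3887456 -0.0834123  0.191    ]
[-0.0008, -0.0045, -0.0001, 0.0, 0.0, -0.7],
[-0.0030, -0.0169, -0.0004, 0.0, 0.0, -2.7],
[-0.0063, -0.0353, -0.0008, 0.0, 0.0, -5.8],
[-0.0103, -0.0581, -0.0013, 0.0, 0.0, -9.5],
[-0.0148, -0.0836, -0.0019, 0.0, 0.0, -13.6],
[-0.0195, -0.1099, -0.0024, 0.0, 0.0, -17.9],
[-0.0240, -0.1353, -0.0030, 0.0, 0.0, -22.0],
[-0.0280, -0.1581, -0.0035, 0.0, 0.0, -25.7],
[-0.0313, -0.1766, -0.0039, 0.0, 0.0, -28.8],
[-0.0335, -0.1889, -0.0042, 0.0, 0.0, -30.8],
[-0.0343, -0.1934, -0.0043, 0.0, 0.0, -31.5],
```

>>> carry_out(
  commands=[
    [0, 0, -0.007, 0, 0, 0],
    [0, 0, -0.022, 0, 0, 0],
    [0, 0, -0.042, 0, 0, 0],
    [0, 0, -0.064, 0, 0, 0],
    [0, 0, -0.086, 0, 0, 0],
    [0, 0, -0.108, 0, 0, 0],
    [0, 0, -0.126, 0, 0, 0],
    [0, 0, -0.137, 0, 0, 0],
    [0, 0, -0.14, 0, 0, 0],
    [0, 0, -0.14, 0, 0, 0],
  ],
)

```text
clock: 10.3
tool_pos: [0.4513, -0.2698, 0.187]
eef_rot: [0.997, 0.075, 0.0, -0.001]
contact_force: [-0.0, -0.1, -2.8]
opening: 0.267
```

>>> carry_out(
  commands=[
    [-0.001, -0.0045, 0, 0, 0, -0.7],
    [-0.003, -0.017, -0.001, 0, 0, -2.7],
    [-0.0065, -0.035, -0.002, 0, 0, -5.8],
    [-0.0105, -0.058, -0.003, 0, 0, -9.5],
    [-0.015, -0.0835, -0.004, 0, 0, -13.6],
    [-0.0195, -0.11, -0.005, 0, 0, -17.9],
    [-0.024, -0.135, -0.006, 0, 0, -22],
    [-0.028, -0.158, -0.006, 0, 0, -25.7],
    [-0.0315, -0.1765, -0.006, 0, 0, -28.8],
    [-0.0335, -0.189, -0.006, 0, 0, -30.8],
    [-0.0345, -0.1935, -0.006, 0, 0, -31.5],
    [-0.0345, -0.1935, -0.006, 0, 0, -31.5],
  ],
)

```text
clock: 11.5
tool_pos: [0.3883, -0.0834, 0.1932]
eef_rot: [0.939, 0.343, 0.0, -0.001]
contact_force: [-0.2, -0.3, -2.6]
opening: 0.263
```

```bash
python3 - <<'E'
from h import *
import rows as rw
st=r.get_state(); print({k:np.round(v,4).tolist() for k,v in st.items() if k in ('q','tool_pos','opening','contact_force','moment','eef_rot')})
print(rw.pose(40,0,.212)[0])
s2=snap('scene','s10.png')
for l in ['scoop_grip','scoop_lip','bowl_floor']:
    print(l,[(round(d['p'],2),np.round(d['xyz'],3).tolist()) for d in r.spot_point(s2,l)[:3]])
s=snap('top','t10.png')
for l in ['scoop_grip','scoop_lip','bowl_floor']:
    print(l,[(round(d['p'],2),np.round(d['xyz'],3).tolist()) for d in r.spot_point(s,l)[:3]])
cv2.imwrite('pics/s10.png',cv2.resize(s2['img'][130:330,230:530],None,fx=2.6,fy=2.6,interpolation=cv2.INTER_CUBIC))
cv2.imwrite('pics/t10.png',cv2.resize(s['img'][120:420,80:480],None,fx=1.9,fy=1.9,interpolation=cv2.INTER_CUBIC))
E
```

```text
{'q': [-0.2083, 0.4581, 0.4554, 2.237, -0.403, 0.5231, -0.3111], 'tool_pos': [0.3883, -0.0834, 0.1932], 'eef_rot': [0.9393, 0.3431, 0.0004, -0.0006], 'contact_force': [-0.242, -0.2679, -2.6376], 'moment': [-0.2379, 0.1439, 0.0097], 'opening': 0.2634}
[ 0.3887456 -0.0834123  0.191    ]
scoop_grip [(0.8, [0.386, -0.081, 0.253]), (0.56, [0.572, 0.064, 0.111]), (0.53, [0.76, -0.174, -0.002])]
scoop_lip [(0.6, [0.54, 0.041, 0.212])]
bowl_floor [(0.96, [0.572, 0.064, 0.113])]
scoop_grip []
scoop_lip [(0.86, [0.538, 0.043, 0.214]), (0.67, [0.439, -0.042, 0.194]), (0.48, [0.646, 0.294, 0.092])]
bowl_floor [(0.65, [0.568, 0.073, 0.109])]
```

View pics/s10.png

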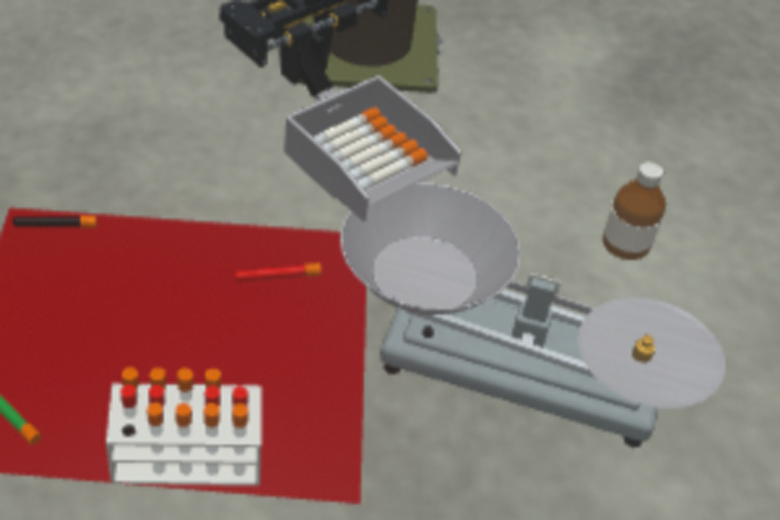

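View pics/t10.png

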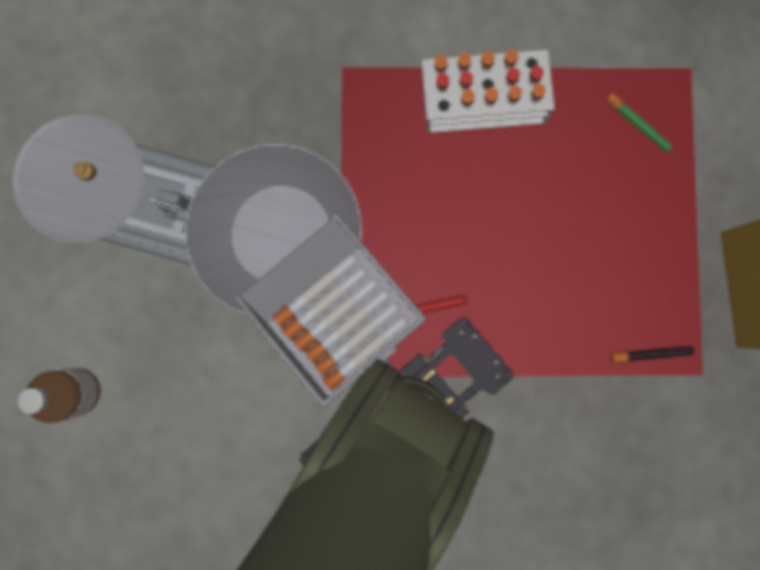

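```bash
python3 - <<'E'
from rows import *
s=r.get_state(); print(s['tool_pos'])
P0=pose(40,0,.214)
tips=[1.5,4,7,10.5,14,17.5,21,24.5,28,31,33,34]
z=lambda t: np.interp(t,[0,10,20,34],[.214,.21,.199,.183])
rows(*P0,[pose(40,t,z(t)) for t in tips])
print()
P1=pose(40,34,.183)
rows(*P1,[pose(40,t,np.interp(t,[34,38],[.183,.178])) for t in [35.5,37,38.5,39.5,40.5,41.5,42.5,43.5,44.5,45.5,46,46]])
E
```

```text
[ 0.38848524 -0.08423842  0.19321212]
[-0.0005, -0.0000, -0.0045, 0.0, -1.5, 0.0],
[-0.0010, -0.0000, -0.0120, -0.0, -4.0, -0.0],
[-0.0011, -0.0000, -0.0210, 0.0, -7.0, 0.0],
[-0.0006, -0.0000, -0.0312, -0.0, -10.5, 0.0],
[0.0007, 0.0000, -0.0392, 0.0, -14.0, -0.0],
[0.0027, 0.0000, -0.0471, 0.0, -17.5, -0.0],
[0.0054, 0.0000, -0.0548, 0.0, -21.0, -0.0],
[0.0088, -0.0000, -0.0622, 0.0, -24.5, -0.0],
[0.0128, 0.0000, -0.0694, 0.0, -28.0, 0.0],
[0.0169, -0.0000, -0.0753, -0.0, -31.0, -0.0],
[0.0199, 0.0000, -0.0792, 0.0, -33.0, -0.0],
[0.0214, -0.0000, -0.0811, 0.0, -34.0, -0.0],

[0.0006, 0.0000, -0.0035, -0.0, -1.5, -0.0],
[0.0013, 0.0000, -0.0071, -0.0, -3.0, 0.0],
[0.0017, 0.0000, -0.0111, -0.0, -4.5, -0.0],
[0.0017, 0.0000, -0.0145, -0.0, -5.5, -0.0],
[0.0017, 0.0000, -0.0180, -0.0, -6.5, -0.0],
[0.0017, 0.0000, -0.0214, -0.0, -7.5, -0.0],
[0.0018, 0.0000, -0.0248, -0.0, -8.5, -0.0],
[0.0020, -0.0000, -0.0282, 0.0, -9.5, 0.0],
[0.0022, 0.0000, -0.0316, -0.0, -10.5, -0.0],
[0.0025, 0.0000, -0.0350, 0.0, -11.5, -0.0],
[0.0027, 0.0000, -0.0366, 0.0, -12.0, 0.0],
[0.0027, 0.0000, -0.0366, 0.0, -12.0, 0.0],
```

>>> carry_out(
  commands=[
    [-0.0005, 0, -0.0045, 0, -1.5, 0],
    [-0.001, 0, -0.012, 0, -4, 0],
    [-0.001, 0, -0.021, 0, -7, 0],
    [-0.0005, 0, -0.031, 0, -10.5, 0],
    [0.0005, 0, -0.039, 0, -14, 0],
    [0.0025, 0, -0.047, 0, -17.5, 0],
    [0.0055, 0, -0.055, 0, -21, 0],
    [0.009, 0, -0.062, 0, -24.5, 0],
    [0.013, 0, -0.0695, 0, -28, 0],
    [0.017, 0, -0.0755, 0, -31, 0],
    [0.02, 0, -0.079, 0, -33, 0],
    [0.0215, 0, -0.081, 0, -34, 0],
  ],
)

```text
clock: 13.1
tool_pos: [0.4058, -0.0692, 0.2736]
eef_rot: [0.898, 0.329, -0.274, 0.1]
contact_force: [0.1, 0.0, -2.3]
opening: 0.265
```

```bash
python3 - <<'E'
from h import *
import rows as rw
st=r.get_state(); print({k:np.round(v,4).tolist() for k,v in st.items() if k in ('q','tool_pos','opening','contact_force','moment','eef_rot')})
P=rw.pose(40,34,.183); print(P[0],delta(*P))
s2=snap('scene','s11.png')
for l in ['scoop_lip','bowl_floor']:
    print(l,[(round(d['p'],2),np.round(d['xyz'],3).tolist()) for d in r.spot_point(s2,l)[:3]])
cv2.imwrite('pics/s11.png',cv2.resize(s2['img'][130:330,230:530],None,fx=2.6,fy=2.6,interpolation=cv2.INTER_CUBIC))
E
```

```text
{'q': [-0.609, 0.7074, 0.7543, 1.7634, -0.0449, 1.2587, -0.7312], 'tool_pos': [0.4058, -0.0692, 0.2736], 'eef_rot': [0.8982, 0.3286, -0.2744, 0.0999], 'contact_force': [0.1103, 0.0019, -2.2836], 'moment': [0.4291, -0.551, 0.0266], 'opening': 0.2646}
[ 0.40515708 -0.06964144  0.27407363] [-0.0008, -0.0001, 0.0001, 0.052, -0.0444, 0.1736]
scoop_lip [(0.86, [0.541, 0.04, 0.183])]
bowl_floor [(0.79, [0.571, 0.066, 0.111])]
```

View pics/s11.png

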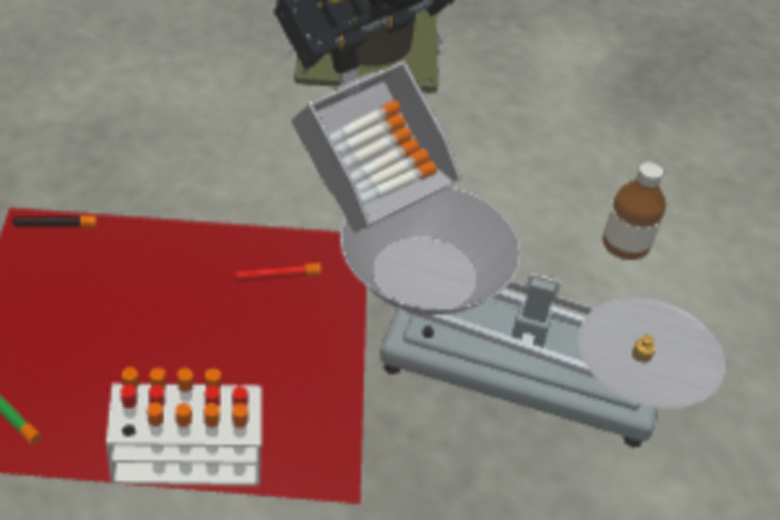

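>>> carry_out(
  commands=[
    [0.0005, 0, -0.0035, 0, -1.5, 0],
    [0.0015, 0, -0.007, 0, -3, 0],
    [0.0015, 0, -0.011, 0, -4.5, 0],
    [0.0015, 0, -0.0145, 0, -5.5, 0],
    [0.0015, 0, -0.018, 0, -6.5, 0],
    [0.0015, 0, -0.0215, 0, -7.5, 0],
    [0.0015, 0, -0.0215, 0, -7.5, 0],
    [0.0015, 0, -0.0215, 0, -7.5, 0],
  ],
)

```text
clock: 14.05
tool_pos: [0.415, -0.0616, 0.2913]
eef_rot: [0.879, 0.321, -0.333, 0.121]
contact_force: [0.0, -0.8, -1.4]
opening: 0.265
```

```bash
cat > look.py <<'E'
import sys
from h import *
n=sys.argv[1]
st=r.get_state(); print({k:np.round(v,4).tolist() for k,v in st.items() if k in ('clock','tool_pos','opening','contact_force','moment')})
s2=r.snapshot('scene'); cv2.imwrite('pics/%s.png'%n,cv2.resize(s2['img'][130:330,230:530],None,fx=2.6,fy=2.6,interpolation=cv2.INTER_CUBIC))
for l in ['scoop_lip','bowl_floor','plate_top']:
    print(l,[(round(d['p'],2),np.round(d['xyz'],3).tolist()) for d in r.spot_point(s2,l)[:2]])
E
python3 look.py s12
```

```text
{'clock': 14.05, 'tool_pos': [0.415, -0.0616, 0.2913], 'contact_force': [0.0293, -0.8181, -1.3618], 'moment': [0.46, -0.6286, -0.0035], 'opening': 0.2654}
scoop_lip [(0.22, [0.484, -0.003, 0.207])]
bowl_floor [(0.62, [0.572, 0.062, 0.111]), (0.26, [0.541, 0.04, 0.183])]
plate_top [(0.77, [0.64, 0.309, 0.095])]
```

View pics/s12.png

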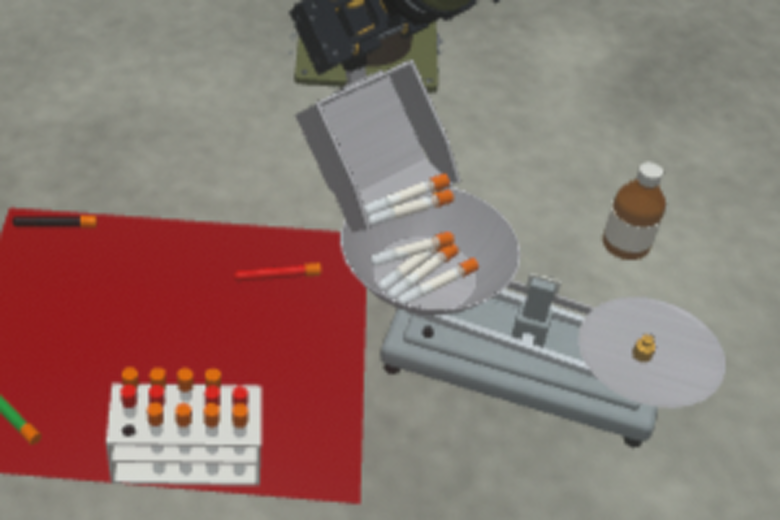

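>>> carry_out(
  commands=[
    [0, 0, 0, 0, 0, 0],
    [0, 0, 0, 0, 0, 0],
    [0, 0, 0, 0, 0, 0],
  ],
)

```text
clock: 14.55
tool_pos: [0.4149, -0.0616, 0.2913]
eef_rot: [0.879, 0.321, -0.332, 0.121]
contact_force: [0.4, 0.2, -1.1]
opening: 0.268
```

```bash
python3 look.py s13
```

```text
{'clock': 14.55, 'tool_pos': [0.4149, -0.0616, 0.2913], 'contact_force': [0.407, 0.186, -1.0763], 'moment': [0.4226, -0.6649, 0.0467], 'opening': 0.2679}
scoop_lip [(0.86, [0.543, 0.039, 0.178])]
bowl_floor [(0.69, [0.57, 0.07, 0.091])]
plate_top [(0.97, [0.64, 0.31, 0.11])]
```

View pics/s13.png

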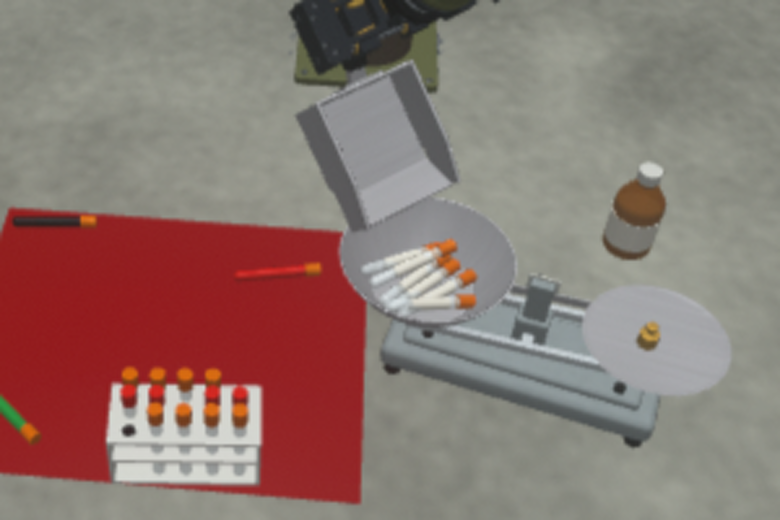

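All six tubes are in the bowl. It has sunk to about 0.091, which is the stop, and the weight side has risen with the weight standing. Now I'll withdraw.

```bash
python3 - <<'E'
from rows import *
P0=pose(40,41.5,.178); print(P0[0],cur()[0])
ps=[(41,.184,.041),(38,.194,.043),(34,.205,.045),(29,.216,.048),(23,.228,.052),(17,.238,.055),(11,.245,.058),(6,.25,.06),(2,.252,.06),(0,.252,.06),(0,.252,.06)]
rows(*P0,[pose(40,t,z,b) for t,z,b in ps])
q=np.array(r.get_state()['q'])
for t,z,b in ps:
    q2,e,a=ik(*pose(40,t,z,b),q); print(round(e,4),round(a,2),round(abs(q2-q).max(),2)); q=q2
print()
P1=pose(40,0,.252,.06); pu=P1[0]; p1=np.array([.4515,-.2700,.187]); R1=toolR(8.5,0)
from scipy.spatial.transform import Slerp
ss=np.linspace(0,1,12)[1:]; ss=ss*ss*(3-2*ss); sl=Slerp([0,1],R.concatenate([P1[1],R1]))
rows(pu,P1[1],[(pu+s*(p1-pu),sl(s)) for s in ss])
E
```

```text
[ 0.41539442 -0.06105128  0.29082022] [ 0.41493879 -0.06153587  0.29124985]
[-0.0045, -0.0000, -0.0021, -0.0, 0.5, 0.0],
[-0.0112, -0.0000, 0.0018, -0.0, 3.5, 0.0],
[-0.0172, -0.0000, 0.0082, 0.0, 7.5, 0.0],
[-0.0220, 0.0000, 0.0183, -0.0, 12.5, 0.0],
[-0.0254, -0.0000, 0.0310, -0.0, 18.5, -0.0],
[-0.0248, -0.0000, 0.0436, -0.0, 24.5, -0.0],
[-0.0204, -0.0000, 0.0573, -0.0, 30.5, 0.0],
[-0.0144, -0.0000, 0.0681, 0.0, 35.5, 0.0],
[-0.0064, 0.0000, 0.0764, 0.0, 39.5, 0.0],
[-0.0014, -0.0000, 0.0811, -0.0, 41.5, 0.0],
[-0.0014, -0.0000, 0.0811, -0.0, 41.5, 0.0],
0.0 0.0 0.01
0.0 0.0 0.05
0.0 0.0 0.07
0.0 0.0 0.09
0.0 0.0 0.11
0.0 0.0 0.12
0.0 0.0 0.12
0.0 0.0 0.1
0.0 0.0 0.09
0.0 0.0 0.05
0.0 0.0 0.0

[-0.0012, 0.0043, 0.0010, 0.0, -0.0, 0.7],
[-0.0045, 0.0160, 0.0038, 0.0, -0.0, 2.7],
[-0.0095, 0.0335, 0.0080, 0.0, -0.0, 5.8],
[-0.0156, 0.0551, 0.0132, 0.0, -0.0, 9.5],
[-0.0224, 0.0792, 0.0190, -0.0, -0.0, 13.6],
[-0.0295, 0.1041, 0.0250, -0.0, -0.0, 17.9],
[-0.0363, 0.1282, 0.0308, -0.0, -0.0, 22.0],
[-0.0424, 0.1498, 0.0360, -0.0, -0.0, 25.7],
[-0.0473, 0.1673, 0.0402, -0.0, -0.0, 28.8],
[-0.0507, 0.1790, 0.0430, -0.0, -0.0, 30.8],
[-0.0519, 0.1833, 0.0440, -0.0, -0.0, 31.5],
```

>>> carry_out(
  commands=[
    [-0.0045, 0, -0.002, 0, 0.5, 0],
    [-0.011, 0, 0.002, 0, 3.5, 0],
    [-0.017, 0, 0.008, 0, 7.5, 0],
    [-0.022, 0, 0.018, 0, 12.5, 0],
    [-0.0255, 0, 0.031, 0, 18.5, 0],
    [-0.025, 0, 0.0435, 0, 24.5, 0],
    [-0.0205, 0, 0.0575, 0, 30.5, 0],
    [-0.0145, 0, 0.068, 0, 35.5, 0],
    [-0.0065, 0, 0.0765, 0, 39.5, 0],
    [-0.0015, 0, 0.081, 0, 41.5, 0],
    [-0.0015, 0, 0.081, 0, 41.5, 0],
    [-0.0015, 0, 0.081, 0, 41.5, 0],
  ],
)

```text
clock: 15.95
tool_pos: [0.373, -0.0971, 0.232]
eef_rot: [0.94, 0.342, 0.0, -0.0]
contact_force: [0.3, 0.9, -2.1]
opening: 0.262
```

>>> carry_out(
  commands=[
    [-0.001, 0.0045, 0.001, 0, 0, 0.7],
    [-0.0045, 0.016, 0.004, 0, 0, 2.7],
    [-0.0095, 0.0335, 0.008, 0, 0, 5.8],
    [-0.0155, 0.055, 0.013, 0, 0, 9.5],
    [-0.0225, 0.079, 0.019, 0, 0, 13.6],
    [-0.0295, 0.104, 0.025, 0, 0, 17.9],
    [-0.0365, 0.128, 0.031, 0, 0, 22],
    [-0.0425, 0.15, 0.036, 0, 0, 25.7],
    [-0.0475, 0.1675, 0.04, 0, 0, 28.8],
    [-0.0505, 0.179, 0.043, 0, 0, 30.8],
    [-0.052, 0.1835, 0.044, 0, 0, 31.5],
    [-0.052, 0.1835, 0.044, 0, 0, 31.5],
  ],
)

```text
clock: 17.15
tool_pos: [0.4514, -0.2708, 0.187]
eef_rot: [0.997, 0.075, -0.0, -0.001]
contact_force: [-0.4, 0.5, -1.4]
opening: 0.262
```

```bash
python3 look.py s14; python3 - <<'E'
from h import *
print(delta(np.array([.4515,-.2700,.187]),toolR(8.5,0)))
s=snap('top','t14.png')
for l in ['scoop_lip','scoop','tube1_mid']:
    print(l,[(round(d['p'],2),np.round(d['xyz'],3).tolist()) for d in r.spot_point(s,l)[:4]])
E
```

```text
{'clock': 17.15, 'tool_pos': [0.4514, -0.2708, 0.187], 'contact_force': [-0.351, 0.4744, -1.4096], 'moment': [0.0583, 0.1176, 0.0083], 'opening': 0.262}
scoop_lip [(0.81, [0.65, -0.244, 0.205])]
bowl_floor [(0.96, [0.57, 0.066, 0.091]), (0.51, [0.515, -0.568, 0.001])]
plate_top [(0.92, [0.642, 0.307, 0.113]), (0.4, [0.573, 0.065, 0.096])]
[0.0001, 0.0004, 0.0004, -0.129, -0.0373, 0.1499]
scoop_lip [(0.66, [0.641, -0.237, 0.208]), (0.43, [0.579, 0.067, 0.096])]
scoop [(0.59, [0.573, -0.251, 0.179])]
tube1_mid [(0.58, [0.546, 0.038, 0.102])]
```

View pics/s14.png

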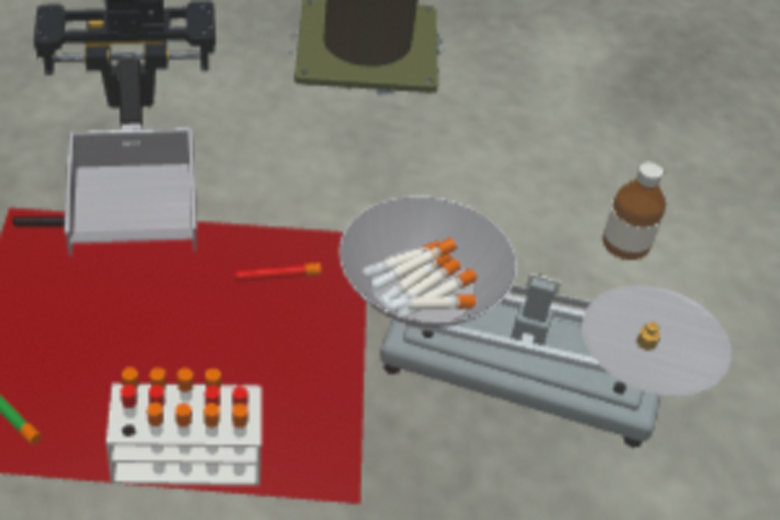

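View pics/t14.png

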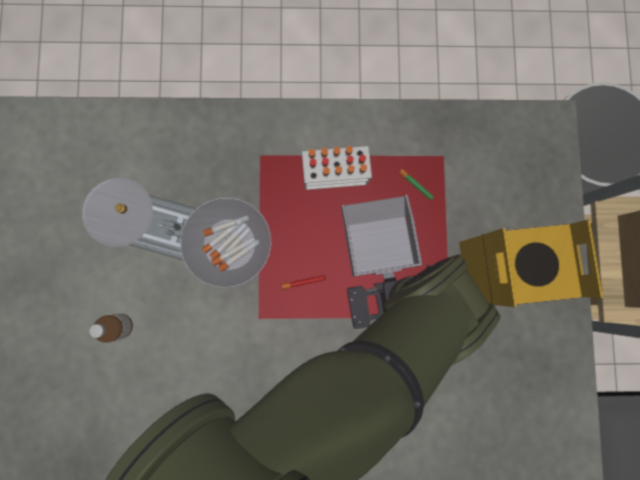

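```bash
python3 - <<'E'
from rows import *
def pts(q):
    b,n=basis(q); e=b[:,:5]@L[:5]; w=b[:,:9]@L[:9]; return np.round(e,3),np.round(w,3)
q=np.array(r.get_state()['q']); print(np.round(q,2),pts(q))
print(pts([0.2939,0.9085,0.2702,2.0065,-0.7287,0.3244,-0.2569]))
qd,e,a=ik(np.array([.4515,-.27,.008]),toolR(8.5,0),q); print(np.round(qd,2),e,a,pts(qd))
E
```

```text
[ 0.09  0.66  0.62  1.9  -0.54  0.76 -0.4 ] (array([ 0.339, -0.048,  0.791]), array([ 0.454, -0.268,  0.552]))
(array([ 0.419, -0.146,  0.691]), array([ 0.454, -0.269,  0.372]))
[ 0.29  0.91  0.27  2.01 -0.72  0.33 -0.26] 1.3208223496500215e-06 0.0010163452933586838 (array([ 0.418, -0.144,  0.692]), array([ 0.455, -0.268,  0.373]))
```

>>> carry_out(
  commands=[
    [0, 0, 0.006, 0, 0, 0],
    [0, 0, 0.02, 0, 0, 0],
    [0, 0, 0.042, 0, 0, 0],
    [0, 0, 0.066, 0, 0, 0],
    [0, 0, 0.09, 0, 0, 0],
    [0, 0, 0.114, 0, 0, 0],
    [0, 0, 0.136, 0, 0, 0],
    [0, 0, 0.153, 0, 0, 0],
    [0, 0, 0.164, 0, 0, 0],
    [0, 0, 0.17, 0, 0, 0],
    [0, 0, 0.174, 0, 0, 0],
    [0, 0, 0.174, 0, 0, 0],
  ],
)

```text
clock: 18.75
tool_pos: [0.4516, -0.2705, 0.0133]
eef_rot: [0.997, 0.075, 0.0, -0.001]
contact_force: [0.3, 0.5, -1.8]
opening: 0.262
```

>>> carry_out(
  commands=[
    [0, 0, 0.001, 0, 0, 0],
    [0, 0, 0.002, 0, 0, 0],
    [0, 0, 0.003, 0, 0, 0],
    [0, 0, 0.004, 0, 0, 0],
    [0, 0, 0.0045, 0, 0, 0],
    [0, 0, 0.0045, 0, 0, 0],
  ],
)

```text
clock: 19.35
tool_pos: [0.4515, -0.2703, 0.0088]
eef_rot: [0.997, 0.075, 0.0, -0.001]
contact_force: [0.0, 0.3, -2.1]
opening: 0.265
```

```bash
python3 look.py s15
```

```text
{'clock': 19.35, 'tool_pos': [0.4515, -0.2703, 0.0088], 'contact_force': [0.0241, 0.3339, -2.1366], 'moment': [-0.0265, 0.1322, 0.0506], 'opening': 0.2651}
scoop_lip [(0.72, [0.649, -0.242, 0.026])]
bowl_floor [(0.64, [0.574, 0.063, 0.089]), (0.25, [0.645, 0.295, 0.111])]
plate_top [(0.88, [0.643, 0.307, 0.111]), (0.75, [0.648, -0.241, 0.027])]
```

>>> carry_out(
  commands=[
    [0, 0, 0.001, 0, 0, 0],
    [0, 0, 0.002, 0, 0, 0],
    [0, 0, 0.002, 0, 0, 0],
  ],
)

```text
clock: 19.85
tool_pos: [0.4513, -0.2704, 0.0069]
eef_rot: [0.997, 0.075, 0.0, -0.001]
contact_force: [-0.7, 0.2, 2.8]
opening: 0.262
```

>>> carry_out(
  commands=[
    [0, 0, 0, 0, 0, 0],
    [0, 0, 0, 0, 0, 0],
    [0, 0, 0, 0, 0, 0],
    [0, 0, 0, 0, 0, 0],
    [0, 0, 0, 0, 0, 0],
    [0, 0, 0, 0, 0, 0],
  ],
  fingers=60,
)

```text
clock: 20.45
tool_pos: [0.4515, -0.2703, 0.0068]
eef_rot: [0.997, 0.075, 0.0, -0.001]
contact_force: [-0.4, -0.2, 0.4]
opening: 0.761
```

```bash
python3 look.py s16; python3 -c "
from h import *
snap('wrist','w16.png')"
```

```text
{'clock': 20.45, 'tool_pos': [0.4515, -0.2703, 0.0068], 'contact_force': [-0.4131, -0.189, 0.4039], 'moment': [0.0428, 0.017, 0.008], 'opening': 0.7608}
scoop_lip [(0.8, [0.651, -0.244, 0.031])]
bowl_floor [(0.93, [0.574, 0.066, 0.09])]
plate_top [(0.73, [0.639, 0.306, 0.112])]
```

View pics/w16.png

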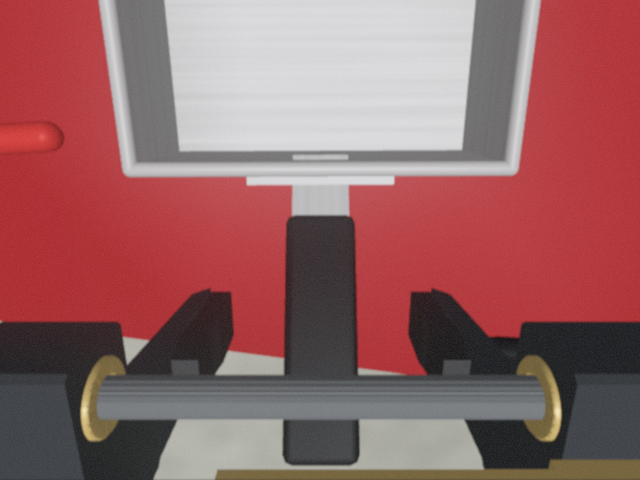

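The fingers are open and clear of the handle on both sides. I'll back straight up.

>>> carry_out(
  commands=[
    [0, 0, -0.01, 0, 0, 0],
    [0, 0, -0.03, 0, 0, 0],
    [0, 0, -0.055, 0, 0, 0],
    [0, 0, -0.085, 0, 0, 0],
    [0, 0, -0.115, 0, 0, 0],
    [0, 0, -0.145, 0, 0, 0],
    [0, 0, -0.17, 0, 0, 0],
    [0, 0, -0.185, 0, 0, 0],
    [0, 0, -0.19, 0, 0, 0],
    [0, 0, -0.19, 0, 0, 0],
    [0, 0, -0.19, 0, 0, 0],
    [0, 0, -0.19, 0, 0, 0],
  ],
)

```text
clock: 21.9
tool_pos: [0.4508, -0.2701, 0.1959]
eef_rot: [0.997, 0.075, -0.001, -0.001]
contact_force: [-0.9, -0.1, 0.3]
opening: 0.765
```

```bash
python3 look.py s17; python3 - <<'E'
from h import *
s=snap('scene','s17f.png')
for l in ['scoop','weight','tube_rack','reagent','sharps_box','bowl_floor']:
    print(l,[(round(d['p'],2),np.round(d['xyz'],3).tolist()) for d in r.spot_point(s,l)[:2]])
E
```

```text
{'clock': 21.9, 'tool_pos': [0.4508, -0.2701, 0.1959], 'contact_force': [-0.8645, -0.1253, 0.3199], 'moment': [0.0221, 0.0544, -0.0193], 'opening': 0.765}
scoop_lip [(0.66, [0.65, -0.242, 0.03])]
bowl_floor [(0.9, [0.573, 0.066, 0.089])]
plate_top [(0.87, [0.64, 0.309, 0.112])]
scoop [(0.75, [0.577, -0.249, 0.001]), (0.62, [0.605, 0.186, 0.0])]
weight [(0.74, [0.566, 0.056, 0.097]), (0.57, [0.647, 0.296, 0.109])]
tube_rack [(0.96, [0.758, -0.175, -0.0])]
reagent [(0.59, [0.645, 0.296, 0.108])]
sharps_box [(0.91, [0.518, -0.571, -0.001])]
bowl_floor [(0.6, [0.571, 0.065, 0.092])]
```

View pics/s17f.png

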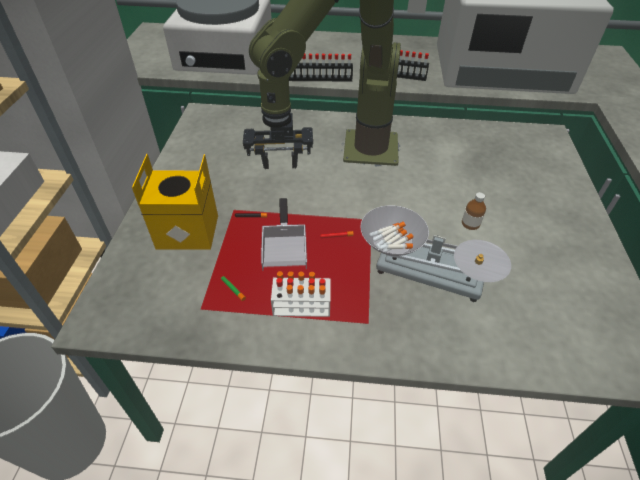

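View pics/s17.png

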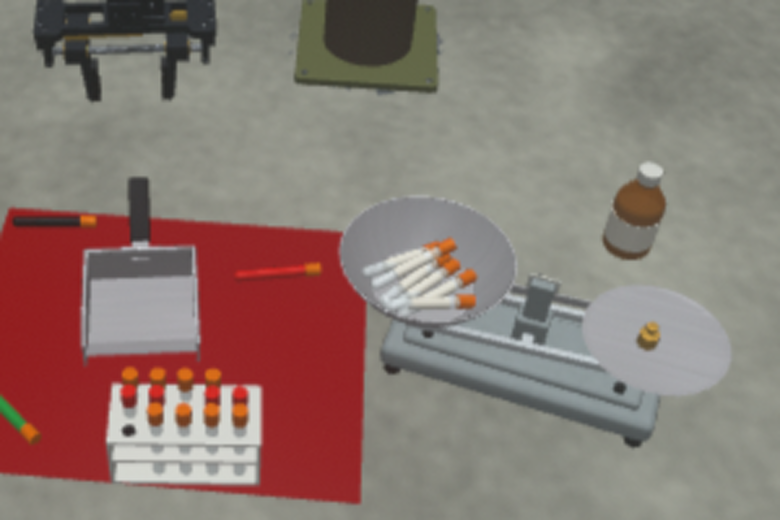

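The scoop stands upright and empty at (285,245). The tubes are in the lowered bowl at (394,235), the brass weight stands on the raised plate at (480,258), and the bystanders haven't moved. I'm handing the job in.

```bash
python3 -c "
from plant import r
print(r.finish_job())"
```

```text
the job is handed in; nothing more can be done
None
```

The job is done and handed in at about 22 s of the 61 s allowed; no verdict was given. I gripped the scoop by its handle, carried it level to the balance and tipped it to about 41°. All six tubes rolled into the bowl. I then set the scoop down upright where it had first stood, on the red sheet, and backed the arm off.

**Last checks**
- **Balance:** the bowl floor reads about 0.090 m above the bench, against 0.110 m at the start, so it is on its stop. The plate rose from about 0.091 m to 0.112 m, and the brass weight stands untouched on it.
- **Tubes:** no tube is left in the scoop and none shows on the bench. In the last pictures the tubes lie overlapped in the bowl, so I did not count all six there individually.
- **Scoop:** it stands upright and empty, with its lip at about 0.03 m and its origin within a few mm of its start.
- **Bystanders:** the rack and yellow box read within 2 mm of where they began. In the last picture the network put the bottle's label on the brass weight, so I have no final reading for it. By eye it stands where it was.

**What disagreed:** both cameras showed the fingertips about 40 mm short of the stated TCP. My first closing shut on air above the handle and touched nothing. I lowered the gripper to match the pictures and the grasp then held. My first approach angle also ran into joint limits, so I gripped with the tool pointing straight down.

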